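# Change the gas cartridge and set the mugs to warm

## Robot

A 6-joint arm with a two-finger parallel gripper is mounted at the origin on the work surface. World frame = base frame: x ahead of the robot, y to its left, z up, the work surface at z = 0. Lengths are in mm, angles in rad, forces in N, time in s.
With the tool pointing down it reaches from about 300 to 775 mm from the base axis. Payload 14.6 kg.
Tool frame: the origin (TCP) lies midway between the tips of the shut fingers; the grasp point (between the pads) lies ctrl.grip_point_offset behind it (ctrl.grip_point_offset is the distance from the TCP to the grasp point, in mm); z points along the fingers, y is the line along which they close (so a half turn about z gives the same grasp; the last joint's range is limited). The gripper opens to 94 mm and grips with 3 to 60 N. Pads are 16 mm wide; open, the fingers measure 119 mm over their backs; the gripper's body (75 mm by 177 mm) begins 78 mm behind the grasp point.
Start: joints at [-1.192, 0.3, 1.521, -0, 1.321, -0.067], TCP at [237.141, -496.239, 178.946] pointing down, gripper open.
Joint ranges: [-3.03, 3.03], [-0.79, 2.21], [0.23, 2.52], [-1.04, 4.18], [0, 3.07], [-2.55, 2.55]. Speed limits (rad/s): [2.22, 2.22, 2.57, 3.14, 3.14, 3.14].

## Interface

Orientations are given as a unit quaternion [w, x, y, z].
In Python, from plant import ctrl gives the robot as it stands.
- The arm moves only by the tool move_arm, never from a script. Its argument "targets" is a list of rows, each a list of 3 entries, a list of its own where there are three numbers: the shift along the tool's x, y, z in m, then the turn, a rotation vector about the tool's x, y, z in rad, then the finger opening in m, from 0 to 0.094. In form: [[[x, y, z], [ax, ay, az], hand], ...]. A call has exactly 10 rows; each row shifts and turns the commanded pose from where the row before left it, along the tool's axes as they then stand; what a row does not reach is not made up. A row lasts 1/12 s, in which the tool goes at most 41.7 mm and 7.16 degrees, less where a joint would pass 70% of its speed; a pose out of reach is approached as far as the arm can. A call is refused whole if a number of a shift passes 0.0417 or a number of a turn 0.125, either way. A call with a gripper value outside its range is refused whole. The fingers move at their own pace and stop on an object; the grip force is fixed at half the most. Time passes only in rows, so rows that do not move let the fingers close, or fill a call up. It gives the time, the measured TCP pose, the force, the opening and the grip force at its end, in the units of the state.
- ctrl.observe(): the state, without advancing time (a new reading comes with each control period).
- ctrl.camera(name): name is "scene" or "top" or "wrist"; returns a dict with "color" (420x560x3 uint8, red, green, blue), "fov_y" (degrees; the focal length in pixels is half the picture's height over the tangent of half this angle, whatever the lens; pixels are square), "cx", "cy" (the principal point, pixels), "k1" (the pictures are not rectified: a ray, as slopes to the right and down, at radius r is drawn at 1 + k1 r^2 times it, then the intrinsics apply), "extrinsics" (4x4, takes a point from world to camera coordinates); the wrist camera has in their place "hand_eye" (4x4, takes a point from camera to tool coordinates, whose origin is the TCP and whose axes are the flange's). Camera axes: x right, y down, z forward; pixel columns grow to the right and rows downward; lengths in mm; the calibration is good to about 2 mm. A picture is of the moment at which its call begins: read the wrist's pose just before it. There is no depth.
- ctrl.finish_job(): hands the job in; it is judged then, once.
The state is a dict: "t": time; "joint_pos": joint angles; "qvel": joint speeds; "joint_torque": joint torques, N m; "ee_pos": TCP position; "eef_rot": TCP orientation; "wrist_force": force on the tool from outside, world axes, zero at the start; "ft_torque": the same for the moment, N m; "finger_gap": finger opening in mm; "grasp_force": force on a finger pad.
Only numpy, scipy, OpenCV 4.12 (cv2) and the standard library are available. Lean on these libraries where they do the work, as an engineer would, in place of code of your own. Each camera call takes 0.05 s, during which the arm holds its last target. There are 200 camera calls.

## Task

Change the gas cartridge of the table stove with nothing standing on its grate: open the end clamp, lay the spent cartridge in the empty berth of the wire rack, put the fresh one from the rack into the cradle with its valve towards the regulator, and close the clamp all the way so that it drives the cartridge home. Then stand every enamel mug upright on the stove's grate, well within its edges, to warm. Leave the mixing bowl where it is.

Things in the scene. Friction and masses are not known exactly. Their poses are not given: they have to be found in the camera images.
- stove: Fixed table-top gas stove, grey with steel deck, 340 (x) x 275 mm (y), deck 78 mm high; origin under its middle. Open cartridge bay along y on the side nearest the robot, bay axis at x = -115 mm; knob and regulator at the +y end, clamp at the -y end. The burner housing's wall (78 mm high) stands 62 mm from the bay axis on the +x side, a low wall (32 mm high) 52 mm from it on the -x side.
- cradle (a point): Where the cartridge's centre is when fully home, 46 mm above the island; axes as the stove (y along the bay to the regulator, z up). Two saddle rails carry it at this height. With the clamp open it is laid 10 to 20 mm short of home (centre at y = -10 to -20 mm here): a sprung pin in the regulator (3 N at first touch, 8 N when home) keeps it off until the clamp drives it in.
- seat (a point): Point in the regulator that the tip of the valve stem reaches when the cartridge is home: 92 mm along +y from cradle. Axes as the stove.
- clamp (a joint): End clamp, rad: 0 closed (leg upright, hood over the cartridge's base, rubber pad on the base), 1.05 fully open, leaning back to -y. Hinged at its foot; starts ajar. Above 0.8 a cartridge can be lifted out or laid in. The stiff hinge stays where it is left: about 4 N at the grip rod moves it, up to 9 N when it drives a cartridge; stop at 0.
- clamp_grip (a point): Middle of the clamp's grip rod: round black bar 10 mm thick, 60 mm long, along the stove's x, held at its ends, free below for 20 mm and more. At joint value t it lies, from clamp_hinge in the stove's axes, at y = 80 cos t - 105 sin t, z = 105 cos t + 80 sin t (mm). It can be pinched from above at any angle, jaws closing along the stove's y, and turns between the pads.
- clamp_hinge (a point): Point on the clamp's hinge axis (which runs along the stove's x), in the middle of the bay, 8 mm above the island. Axes as the stove.
- grate (a point): Middle of the top of the stove's grate, 102 mm above the island, over the burner: steel frame 205 mm (x) by 230 mm (y) with nine flat bars 6 mm wide that run along x, 27 mm apart. Axes as the stove.
- berth_free (a point): Fixed wire rack with two berths side by side, 100 mm apart, each of two steel rods for a lying cartridge. This is the centre of a cartridge lying in the berth that is empty at the start, 42 mm above the island. y runs along the berth (a cartridge may point either way); the fresh cartridge starts in the other berth, 100 mm along +x.
- fresh_center (a point): Fresh gas cartridge lying on its side: white and bare-metal cylinder 66 mm thick, 184 mm long overall (body 168, collar 40 wide and 10 long, stem 10 wide and 6 long). Origin half-way along, on its axis; y axis towards the valve. 320 g. Starts in the wire rack.
- fresh_valve (a point): Tip of the fresh cartridge's valve stem, 92 mm along +y from fresh_center.
- spent_center (a point): Spent gas cartridge lying on its side: white and bare-metal cylinder 66 mm thick, 184 mm long overall (body 168, collar 40 wide and 10 long, stem 10 wide and 6 long). Origin half-way along, on its axis; y axis towards the valve. 120 g. The same in looks as the fresh one; starts in the stove's cradle.
- bowl: Stainless steel mixing bowl, 190 mm wide, 80 mm high; origin at its foot. Leave it alone.
- mug0_center (a point): Centre (half-way up, on the axis) of a white enamel mug: round, 68 mm diameter, 70 mm high, wall 3 mm, 140 g, open at the top, with a handle that stands out on its +y side by about 25 mm; z up. Two to four mugs are present. All are alike.
- mug1_center (a point): Centre (half-way up, on the axis) of a white enamel mug: round, 68 mm diameter, 70 mm high, wall 3 mm, 140 g, open at the top, with a handle that stands out on its +y side by about 25 mm; z up. Two to four mugs are present. All are alike.
- mug2_center (a point): Centre (half-way up, on the axis) of a white enamel mug: round, 68 mm diameter, 70 mm high, wall 3 mm, 140 g, open at the top, with a handle that stands out on its +y side by about 25 mm; z up. Two to four mugs are present. All are alike.
- mug3_center (a point): Centre (half-way up, on the axis) of a white enamel mug: round, 68 mm diameter, 70 mm high, wall 3 mm, 140 g, open at the top, with a handle that stands out on its +y side by about 25 mm; z up. Two to four mugs are present. All are alike.
Not all that is in view belongs to the job. What is shaped like the part that bears mug3_center but blue or pink is not meant.

How it is judged (in metres and radians):
On the way, in this order (a step that is already met when the one before it is completed fails the run):
1. the spent cartridge lies in the free berth of the rack (x of spent_center in the frame of berth_free between -0.01 and 0.01 m and y of spent_center in the frame of berth_free between -0.035 and 0.035 m and z of spent_center in the frame of berth_free between -0.006 and 0.006 m and angle between the y axis of spent_center and the y axis of berth_free, either way round below 0.12 rad), for 0.2 s.
2. the fresh cartridge is home in the cradle with the clamp closed on it (distance between fresh_valve and seat below 0.006 m and angle between the y axis of fresh_center and the y axis of cradle, either way round below 0.06 rad and value of joint clamp below 0.08 rad), for 0.2 s.
3. a mug stands on the grate (not before the cartridge is home) (((x of mug0_center in the frame of grate between -0.09 and 0.09 m and y of mug0_center in the frame of grate between -0.1 and 0.1 m and z of mug0_center in the frame of grate between 0.03 and 0.041 m and angle between mug0_center's own z axis and vertical below 0.1 rad) or (x of mug1_center in the frame of grate between -0.09 and 0.09 m and y of mug1_center in the frame of grate between -0.1 and 0.1 m and z of mug1_center in the frame of grate between 0.03 and 0.041 m and angle between mug1_center's own z axis and vertical below 0.1 rad) or (x of mug2_center in the frame of grate between -0.09 and 0.09 m and y of mug2_center in the frame of grate between -0.1 and 0.1 m and z of mug2_center in the frame of grate between 0.03 and 0.041 m and angle between mug2_center's own z axis and vertical below 0.1 rad) or (x of mug3_center in the frame of grate between -0.09 and 0.09 m and y of mug3_center in the frame of grate between -0.1 and 0.1 m and z of mug3_center in the frame of grate between 0.03 and 0.041 m and angle between mug3_center's own z axis and vertical below 0.1 rad))), for 0.2 s.
At the end, for the whole second after the job is handed in: Fresh cartridge home: stem tip within 6 mm of the seat, axis within 0.06 rad, clamp below 0.08 rad. Spent one in the free berth (10 mm across, 35 mm along, 6 mm in height, 0.12 rad). Every mug upright (0.1 rad) on the grate, centre within 90 mm (x), 100 mm (y) of its middle. All at rest (all of step 1 and all of step 2 and x of mug0_center in the frame of grate between -0.09 and 0.09 m and y of mug0_center in the frame of grate between -0.1 and 0.1 m and z of mug0_center in the frame of grate between 0.03 and 0.041 m and angle between each of mug0_center, mug1_center, mug2_center, mug3_center's own z axis and vertical below 0.1 rad and x of mug1_center in the frame of grate between -0.09 and 0.09 m and y of mug1_center in the frame of grate between -0.1 and 0.1 m and z of mug1_center in the frame of grate between 0.03 and 0.041 m and x of mug2_center in the frame of grate between -0.09 and 0.09 m and y of mug2_center in the frame of grate between -0.1 and 0.1 m and z of mug2_center in the frame of grate between 0.03 and 0.041 m and x of mug3_center in the frame of grate between -0.09 and 0.09 m and y of mug3_center in the frame of grate between -0.1 and 0.1 m and z of mug3_center in the frame of grate between 0.03 and 0.041 m and linear speed of each of fresh, spent, mug0, mug1, mug2, mug3 below 0.02 m/s); the robot touches nothing.
It fails at once if the mixing bowl is pushed more than 30 mm (distance of bowl from where it was at the start of the episode above 0.03 m).
Of mug0, mug1, mug2, mug3 only 2 to 4 are there at a start; the rules pass over those that are not, and their reading is None.
At some moment in a run one of mug0, mug1, mug2, mug3 may be knocked a few centimetres aside while the robot is not near it.
It also fails if it takes over 210 s, if anything falls off the work surface, if the arm or the gripper's body presses on something with over 40 N, if the wrist force passes 120 N, or if a joint passes its speed limit or range.

## Working session

There is one attempt and no reset: what is moved stays moved. The work goes in short steps, Python scripts to look and compute and a tool call to move; the robot and the scene stay as the last step left them, time stands still between calls to the robot, and variables do not carry over. Pictures are saved under pics/ and viewed, at most 14 in all, crops included, and the job is handed in when it is done.

Besides the shell and the picture viewer there is one more tool, called by a JSON object that holds its "fn" and its "kwargs". move_arm: Moves the arm, as the interface text tells. Its arguments: {"type":"object","properties":{"targets":{"type":"array","items":{"type":"array"}}},"required":["targets"]}

```bash
ls; mkdir -p pics
cat > h.py <<'E'
import numpy as np, cv2
from plant import ctrl
from scipy.spatial.transform import Rotation as R
def st():
    s=ctrl.observe(); q=s['eef_rot']; return s,np.array(s['ee_pos']),R.from_quat([q[1],q[2],q[3],q[0]])
def cam(name,save=None):
    s,p,r=st(); c=ctrl.camera(name)
    if name=='wrist':
        T=np.eye(4);T[:3,:3]=r.as_matrix();T[:3,3]=p
        c['W']=T@np.array(c['hand_eye'])
    else: c['W']=np.linalg.inv(np.array(c['extrinsics']))
    c['f']=210/np.tan(np.radians(c['fov_y']/2))
    if save: cv2.imwrite('pics/'+save,c['color'][:,:,::-1])
    np.save('pics/last_%s.npy'%name,{k:c[k] for k in c},allow_pickle=True)
    return c
def load(name): return np.load('pics/last_%s.npy'%name,allow_pickle=True).item()
def px2w(c,u,v,z):
    K=np.array([[c['f'],0,c['cx']],[0,c['f'],c['cy']],[0,0,1]])
    n=cv2.undistortPoints(np.array([[[u,v]]],float),K,np.array([c['k1'],0,0,0.]))[0,0]
    d=c['W'][:3,:3]@np.array([n[0],n[1],1]); o=c['W'][:3,3]
    return o+d*(z-o[2])/d[2]
def w2px(c,P):
    P=np.atleast_2d(np.array(P,float)); E=np.linalg.inv(c['W'])
    K=np.array([[c['f'],0,c['cx']],[0,c['f'],c['cy']],[0,0,1]])
    return cv2.projectPoints(P,cv2.Rodrigues(E[:3,:3])[0],E[:3,3],K,np.array([c['k1'],0,0,0.]))[0][:,0]
E
python3 - <<'E'
from h import *
s,p,r=st();print(s, r.as_matrix().round(3), ctrl.grip_point_offset)
for n in('scene','top','wrist'):
    c=cam(n,n+'0.png');print(n,c['fov_y'],c['k1'],c['cx'],c['cy'],c['W'].round(2).tolist())
E
```

```text
pics
{'t': 0.0, 'joint_pos': array([-1.19162624e+00,  3.00501184e-01,  1.52161313e+00, -6.89225863e-06,
        1.32068215e+00, -6.65642009e-02]), 'qvel': array([ 1.36512520e-03,  1.56052120e-03, -4.33541617e-04, -5.16027541e-04,
       -8.51756073e-05, -1.28486342e-03]), 'joint_torque': array([-2.00773713e-03, -5.31815743e+01, -3.52735770e+01,  7.07548088e-02,
        2.44024774e-02, -9.68717723e-05]), 'ee_pos': array([ 237.01674039, -495.97221988,  178.35628686]), 'eef_rot': array([-5.94049739e-04,  9.75267378e-01,  2.21027555e-01, -9.69949120e-05]), 'wrist_force': array([0.41850028, 0.07792084, 0.28465661]), 'ft_torque': array([ 0.03470925, -0.01177374, -0.02095446]), 'grasp_force': 0.0, 'finger_gap': 94.03545940623326} [[ 0.902  0.431 -0.   ]
 [ 0.431 -0.902  0.001]
 [ 0.    -0.001 -1.   ]] 18.8
scene 55.97344668920661 -0.055822687930365225 275.90316634201895 207.22909858514217 [[-0.29, 0.64, -0.72, 1489.83], [0.96, 0.18, -0.23, 206.93], [-0.02, -0.75, -0.66, 997.29], [0.0, 0.0, 0.0, 1.0]]
top 48.11134299940415 -0.014508831309539404 280.80847764092886 209.06434349894687 [[0.02, -0.99, 0.13, 375.37], [-1.0, -0.02, 0.0, -93.59], [-0.0, -0.13, -0.99, 1394.01], [0.0, 0.0, 0.0, 1.0]]
wrist 69.09329168644423 0.012864982382684556 282.60651934875915 209.94197950490505 [[0.43, -0.87, -0.24, 306.98], [-0.9, -0.42, -0.11, -464.05], [-0.0, 0.27, -0.96, 385.0], [0.0, 0.0, 0.0, 1.0]]
```

View pics/top0.png

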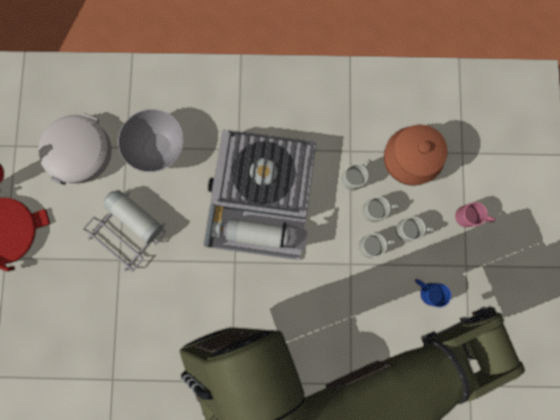

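View pics/scene0.png

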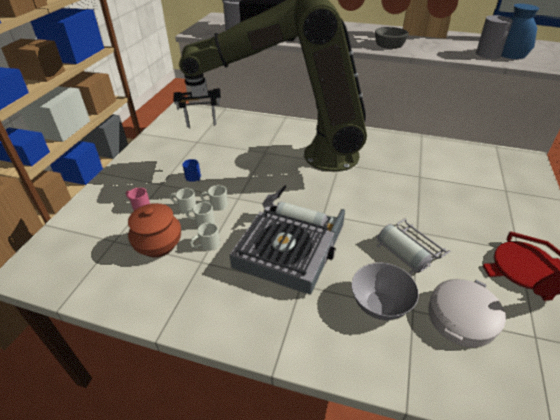

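Top view: stove around (262,192) with the bay towards the robot and the clamp on the right at (290,235). The rack is at (130,225) with the fresh cartridge in its far berth. There are four white mugs at (356,177), (377,208), (411,228), (374,244), and the bowl is at (152,140). I'll zoom in next.

Run:
```python
import cv2
a=cv2.imread('pics/top0.png')
cv2.imwrite('pics/z1.png',cv2.resize(a[115:275,190:330],(700,800)[:1]*1+(800,),interpolation=3)[:600*800//600][:800] if 0 else cv2.resize(a[120:270,190:390],(800,600),interpolation=2))
cv2.imwrite('pics/z2.png',cv2.resize(a[170:280,70:180],(600,600),interpolation=2))
```

```text
(no output)
```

View pics/z1.png

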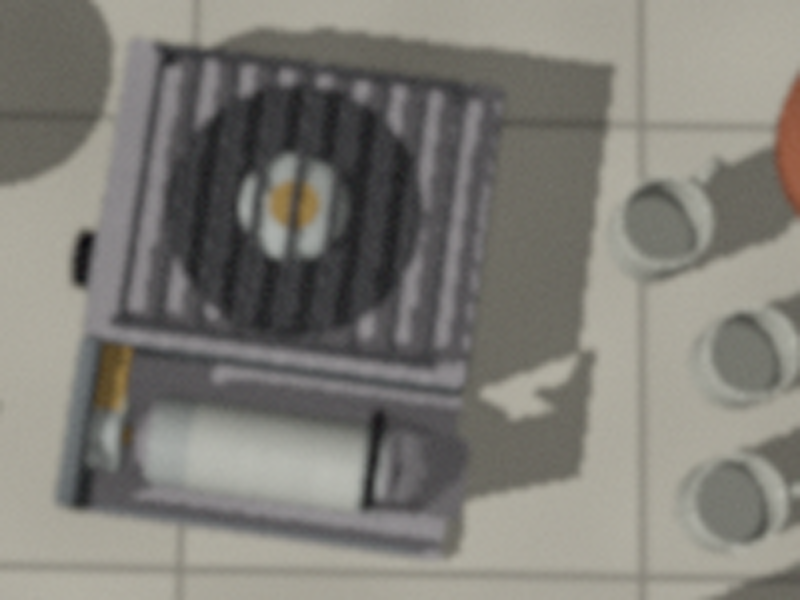

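View pics/z2.png

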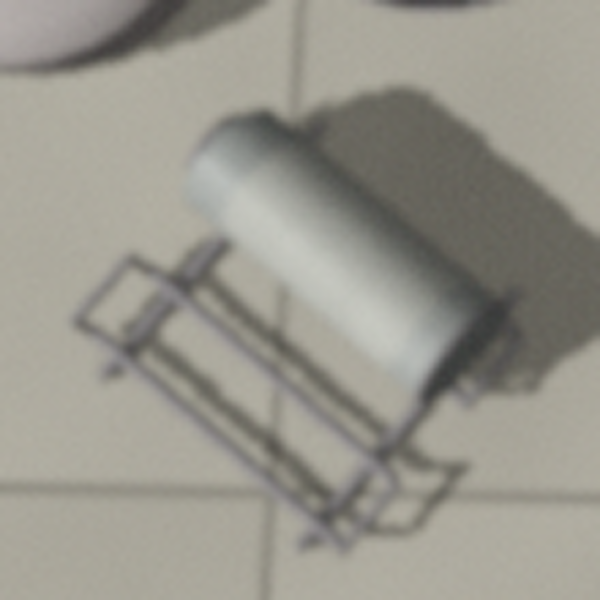

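Run:
```python
from h import *
c=load('top')
z1=lambda u,v,z:px2w(c,190+u/4,120+v/4,z)
z2=lambda u,v,z:px2w(c,70+u/5.4545,170+v/5.4545,z)
G=[z1(*p,102) for p in((158,52),(505,92),(465,368),(118,322))]
print(np.round(G,0).tolist(),'ctr',np.mean(G,0).round(1))
ang=lambda d:np.degrees(np.arctan2(d[1],d[0])).round(2)
print('x dirs',ang(G[0]-G[3]),ang(G[1]-G[2]),'y dirs',ang(G[3]-G[2])-90,ang(G[0]-G[1])-90, [np.linalg.norm(G[i]-G[i-1]).round() for i in range(4)])
a,b=z1(165,440,46),z1(372,460,46);print('spent',a,b,ang(a-b)-90)
for z in(113,125,135):print('rod',z,z1(374,458,z))
a,b=z2(225,152,42),z2(462,345,42);print('fresh',a.round(),b.round(),np.linalg.norm(a-b),((a+b)/2).round(1),ang(a-b)-90)
for n,z,P in(('berth',20,[(130,258),(75,322),(350,545),(400,470)]),):
  Q=[z2(*p,z) for p in P];print(n,np.round(Q,0).tolist(),np.mean(Q,0).round(1))
for m in((356,177),(377,208),(411,228),(374,244)):print('mug',px2w(c,*m,70).round(0))
for m in((152,140),):print('bowl',px2w(c,*m,80).round(0))
```

```text
[[761.0, 60.0, 102.0], [736.0, -186.0, 102.0], [539.0, -160.0, 102.0], [567.0, 81.0, 102.0]] ctr [650.7 -51.2 102. ]
x dirs -6.41 -7.63 y dirs -6.670000000000002 -5.840000000000003 [np.float64(195.0), np.float64(247.0), np.float64(199.0), np.float64(243.0)]
spent [490.37816172  52.38930666  46.        ] [478.46344177 -96.56668366  46.        ] -4.569999999999993
rod 113 [474.72757506 -97.76026746 113.        ]
rod 125 [473.79685129 -97.72120301 125.        ]
rod 135 [473.02124814 -97.68864931 135.        ]
fresh [579. 406.  42.] [478. 273.  42.] 166.52626430568554 [528.2 339.5  42. ] -37.38
berth [[523.0, 462.0, 20.0], [488.0, 489.0, 20.0], [372.0, 334.0, 20.0], [412.0, 309.0, 20.0]] [448.7 398.4  20. ]
mug [ 646. -303.   70.]
mug [ 558. -362.   70.]
mug [ 502. -458.   70.]
mug [ 455. -353.   70.]
bowl [743. 285.  80.]
```

{"fn": "move_arm", "kwargs": {"targets": [[[0.024, -0.016, -0.006], [0, 0, 0], 0.094], [[0.024, -0.016, -0.006], [0, 0, 0], 0.094], [[0.024, -0.016, -0.006], [0, 0, 0], 0.094], [[0.024, -0.016, -0.006], [0, 0, 0], 0.094], [[0.024, -0.016, -0.006], [0, 0, 0], 0.094], [[0.024, -0.016, -0.006], [0, 0, 0], 0.094], [[0.024, -0.016, -0.006], [0, 0, 0], 0.094], [[0.024, -0.016, -0.006], [0, 0, 0], 0.094], [[0.024, -0.016, -0.006], [0, 0, 0], 0.094], [[0.024, -0.016, -0.006], [0, 0, 0], 0.094]]}}

```text
t: 0.98
ee_pos: [385.1, -247.0, 239.2]
eef_rot: [-0.0, 0.975, 0.221, -0.0]
wrist_force: [-0.0, -0.1, 0.1]
finger_gap: 94.0
grasp_force: 0.0
```

{"fn": "move_arm", "kwargs": {"targets": [[[0.024, -0.016, -0.006], [0, 0, 0], 0.094], [[0.024, -0.016, -0.006], [0, 0, 0], 0.094], [[0.024, -0.016, 0], [0, 0, 0], 0.094], [[0.024, -0.016, 0], [0, 0, 0], 0.094], [[0.024, -0.016, 0], [0, 0, 0], 0.094], [[0, 0, 0], [0, 0, 0.112], 0.094], [[0, 0, 0], [0, 0, 0.112], 0.094], [[0, 0, 0], [0, 0, 0.112], 0.094], [[0, 0, 0], [0, 0, 0.112], 0.094], [[0, 0, 0], [0, 0, 0.112], 0.094]]}}

```text
t: 1.82
ee_pos: [458.4, -124.3, 250.8]
eef_rot: [-0.0, 0.998, -0.06, -0.0]
wrist_force: [-0.2, 0.2, 0.5]
finger_gap: 94.2
grasp_force: 0.0
```

```bash
cat >> h.py <<'E'
def phi(r): m=r.as_matrix(); return np.degrees(np.arctan2(m[1,0],m[0,0]))
def plan(x,y,z,ph=None):
    s,p,r=st(); d=r.as_matrix().T@(np.array([x,y,z])-p)
    print('at',p.round(1),'phi %.2f'%phi(r),'gap %.1f gf %.1f'%(s['finger_gap'],s['grasp_force']),'F',np.round(s['wrist_force'],1),'tilt',np.degrees(r.as_matrix()[:2,2]).round(2),'t %.1f'%s['t'])
    print('  tool shift mm',d.round(1),'len %.0f'%np.linalg.norm(d), '' if ph is None else 'turn z rad %.3f'%np.radians((phi(r)-ph+180)%360-180))
E
python3 - <<'E'
from h import *
plan(475,-98,230,-6.5)
cam('wrist','w1.png')
E
```

```text
at [ 458.4 -124.3  250.8] phi -6.85 gap 94.2 gf 0.0 F [-0.2  0.2  0.5] tilt [-0.02  0.01] t 1.8
  tool shift mm [ 13.3 -28.1  20.8] len 37 turn z rad -0.006
```

View pics/w1.png

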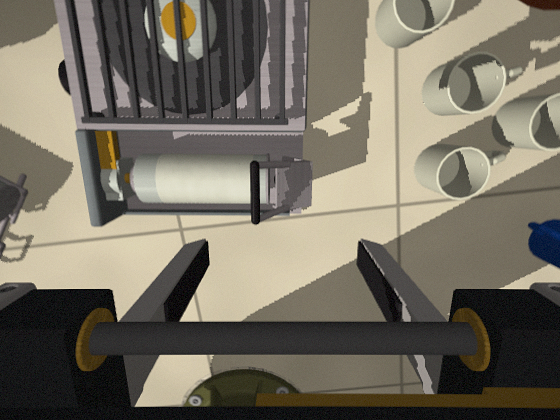

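```bash
cat >> h.py <<'E'
def ray(c,u,v):
    o=c['W'][:3,3]; d=px2w(c,u,v,0)-o; return o,d/np.linalg.norm(d)
def tri(*rs):
    A=sum(np.eye(3)-np.outer(d,d) for o,d in rs); b=sum((np.eye(3)-np.outer(d,d))@o for o,d in rs); return np.linalg.solve(A,b)
E
python3 - <<'E'
from h import *
t=load('top');w=load('wrist')
print('rod tri',tri(ray(t,283.5,234.5),ray(w,255.5,193)))
for z in(113,120,130):
  a,b=px2w(w,254,165,z),px2w(w,256.5,221,z);print(z,(a+b)/2,np.linalg.norm(a-b),np.degrees(np.arctan2(*(a-b)[1::-1])))
# deck edge (top z 78) at bay wall
a,b=px2w(w,78,129,78),px2w(w,307,131,78);print('wall edge',a,b,np.linalg.norm(a-b),np.degrees(np.arctan2(*(a-b)[1::-1]))-90)
a,b=px2w(w,97,225,32),px2w(w,310,213,32);print('low wall',a,b)
for u in(130,252):
  print('cart',[px2w(w,u,v,60) .round(0).tolist() for v in(152,205)])
print('grate corners',px2w(w,79,122,102),px2w(w,305,121,102))
E
```

```text
rod tri [471.8430259  -98.12009085 147.59220295]
113 [463.72967412 -94.18078646 113.        ] 66.0558223945282 -5.753357547955652
120 [465.186592   -95.00714793 120.        ] 64.71279331948078 -5.753357547955644
130 [467.26790327 -96.18766432 130.        ] 62.79418035512735 -5.753357547955635
wall edge [559.91899347 108.78671793  78.        ] [ 525.3481133  -162.90582861   78.        ] 273.8831604936833 -7.251498890619942
low wall [428.11378214 151.46384016  32.        ] [ 409.04719364 -159.32092183   32.        ]
cart [[526.0, 63.0, 60.0], [457.0, 81.0, 60.0]]
cart [[507.0, -92.0, 60.0], [438.0, -81.0, 60.0]]
grate corners [565.54025352  90.01183588 102.        ] [ 536.9995815  -159.96905952  102.        ]
```

{"fn": "move_arm", "kwargs": {"targets": [[[0.002, -0.007, 0.021], [0, 0, 0], 0.026], [[0.002, -0.007, 0.021], [0, 0, 0], 0.026], [[0.002, -0.007, 0.022], [0, 0, 0], 0.026], [[0.003, -0.007, 0.022], [0, 0, 0], 0.026], [[0, 0, 0], [0, 0, 0], 0.026], [[0, 0, 0], [0, 0, 0], 0.026], [[0, 0, 0], [0, 0, 0], 0.026], [[0, 0, 0], [0, 0, 0], 0.026], [[0, 0, 0], [0, 0, 0], 0.026], [[0, 0, 0], [0, 0, 0], 0.026]]}}

```text
t: 2.7
ee_pos: [470.8, -98.0, 165.8]
eef_rot: [0.0, 0.998, -0.057, 0.001]
wrist_force: [0.3, -0.1, 0.6]
finger_gap: 31.0
grasp_force: 0.0
```

Run:
```python
from h import *
plan(470.5,-97.5,123,-7)
cam('wrist','w2.png')
```

```text
at [470.8 -98.  165.8] phi -6.55 gap 31.0 gf 0.0 F [ 0.3 -0.1  0.6] tilt [ 0.07 -0.02] t 2.7
  tool shift mm [-0.4 -0.5 42.8] len 43 turn z rad 0.008
```

View pics/w2.png

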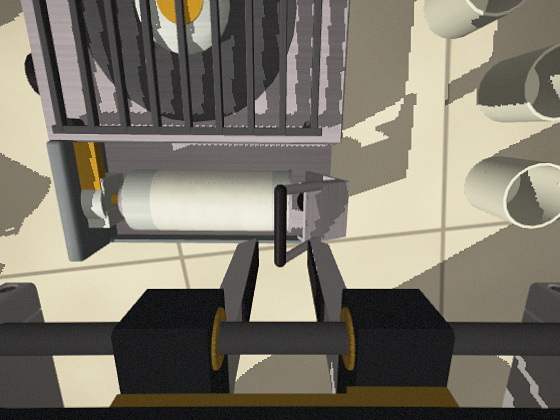

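Run:
```python
from h import *
t=load('top');w=load('wrist')
w1=dict(w)
print('tri top/w2',tri(ray(t,283.5,234.5),ray(w,280,226)))
for z in(125,135,140,145):
  a,b=px2w(w,280,188,z),px2w(w,280,263,z);print(z,((a+b)/2).round(1),np.linalg.norm(a-b).round(1))
for z in(46,):print('cart valve-end axis',px2w(w,122,199,z),px2w(w,105,201,z),'nozzle',px2w(w,100,203,z))
print('tcp px',w2px(w,[470.8,-98,165.8]))
a,b=px2w(w,49,141,78),px2w(w,342,137,78);print('wall edge',a,b,np.linalg.norm(a-b),np.degrees(np.arctan2(*(a-b)[1::-1]))-90)
```

```text
tri top/w2 [472.32332987 -97.40546139 144.40496105]
125 [465.3 -96.2 125. ] 67.4
135 [468.6 -96.6 135. ] 64.7
140 [470.3 -96.9 140. ] 63.3
145 [471.9 -97.1 145. ] 61.9
cart valve-end axis [490.70327311  75.81277634  46.        ] [490.60944883  94.77327124  46.        ] nozzle [489.02449921 100.78873163  46.        ]
tcp px [[281.16496877 237.30118145]]
wall edge [558.44852126 110.91239319  78.        ] [ 531.11937336 -162.06000125   78.        ] 274.33703806437575 -5.71722420316803
```

{"fn": "move_arm", "kwargs": {"targets": [[[0, 0, 0.01], [0, 0, 0], 0.032], [[0, 0, 0.01], [0, 0, 0], 0.032], [[0, -0.001, 0.01], [0, 0, 0], 0.032], [[0, 0, 0.01], [0, 0, 0], 0.032], [[0, 0, 0], [0, 0, 0], 0.0], [[0, 0, 0], [0, 0, 0], 0.0], [[0, 0, 0], [0, 0, 0], 0.0], [[0, 0, 0], [0, 0, 0], 0.0], [[0, 0, 0], [0, 0, 0], 0.0], [[0, 0, 0], [0, 0, 0], 0.0]]}}

```text
t: 3.58
ee_pos: [470.9, -96.8, 125.3]
eef_rot: [0.0, 0.998, -0.057, 0.0]
wrist_force: [-0.4, 1.1, 0.2]
finger_gap: 0.7
grasp_force: 0.0
```

Run:
```python
from h import *
plan(470.5,-97.5,123,-6.5)
cam('wrist','w3.png')
```

```text
at [470.9 -96.8 125.3] phi -6.55 gap 0.7 gf 0.0 F [-0.4  1.1  0.2] tilt [ 0.04 -0.01] t 3.6
  tool shift mm [-0.3  0.8  2.3] len 2 turn z rad -0.001
```

View pics/w3.png

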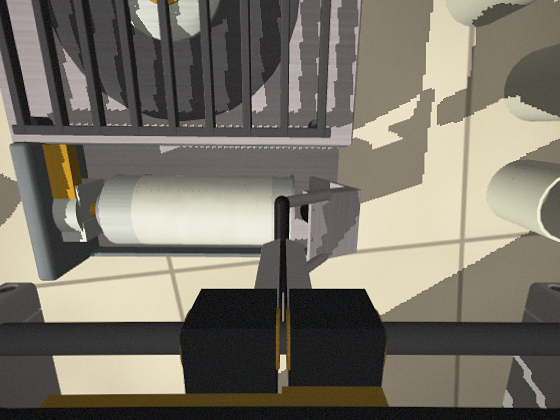

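```bash
python3 - <<'E'
from h import *
w3=load('wrist')
w2=cv2.imread('pics/w2.png')
# rebuild w2 pose
T=np.eye(4);T[:3,:3]=R.from_euler('z',np.radians(-6.55)).as_matrix()@np.diag([1,-1,-1]);T[:3,3]=[470.8,-98,165.8]
c2=dict(w3);c2['W']=T@np.array(w3['hand_eye'])
print('far end',tri(ray(w3,281,198),ray(c2,280,187)))
print('tip px',w2px(w3,[[470.9,-96.8,125.3],[470.9,-96.8,144]]))
print('he',np.array(w3['hand_eye']).round(2).tolist())
for z in(118,125,132,139):
  y=-96.9
  print(z,w2px(c2,[[470.9+30,y-3,z],[470.9-30,y+3,z]]).round(0).tolist(),w2px(w3,[[470.9+30,y-3,z],[470.9-30,y+3,z]]).round(0).tolist())
E
python3 - <<'E'
import cv2
a=cv2.imread('pics/w3.png')[160:300,200:380];cv2.imwrite('pics/z3.png',cv2.resize(a,(720,560),interpolation=2))
E
```

```text
far end [498.47807409 -99.92179114 119.85041263]
tip px [[281.21244578 237.25172442]
 [281.07429151 247.21807924]]
he [[-0.0, -0.96, -0.27, 77.58], [1.0, -0.0, -0.0, 1.2], [0.0, -0.27, 0.96, -206.56], [0.0, 0.0, 0.0, 1.0]]
118 [[280.0, 184.0], [281.0, 250.0]] [[281.0, 194.0], [282.0, 271.0]]
125 [[279.0, 185.0], [281.0, 253.0]] [[281.0, 196.0], [282.0, 275.0]]
132 [[279.0, 187.0], [281.0, 257.0]] [[281.0, 199.0], [282.0, 280.0]]
139 [[279.0, 189.0], [281.0, 260.0]] [[281.0, 201.0], [282.0, 284.0]]
```

View pics/z3.png

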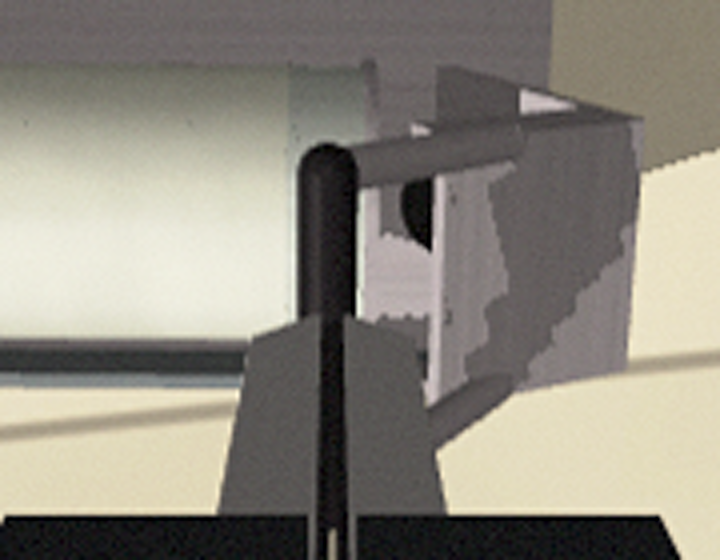

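The fingers shut above the rod: it sits lower than I estimated (z about 115, clamp almost closed). I'll reopen and go about 22 mm deeper.

{"fn": "move_arm", "kwargs": {"targets": [[[0, 0, 0], [0, 0, 0], 0.036], [[0, 0, 0], [0, 0, 0], 0.036], [[0, 0, 0], [0, 0, 0], 0.036], [[0, 0, 0.005], [0, 0, 0], 0.036], [[0, 0, 0.005], [0, 0, 0], 0.036], [[0, 0, 0.005], [0, 0, 0], 0.036], [[0, 0, 0.005], [0, 0, 0], 0.036], [[0, 0, 0], [0, 0, 0], 0.036], [[0, 0, 0], [0, 0, 0], 0.036], [[0, 0, 0], [0, 0, 0], 0.036]]}}

```text
t: 4.47
ee_pos: [470.8, -96.7, 105.0]
eef_rot: [0.0, 0.998, -0.057, 0.0]
wrist_force: [-0.1, 0.1, 0.5]
finger_gap: 36.1
grasp_force: 0.0
```

{"fn": "move_arm", "kwargs": {"targets": [[[0, 0, 0], [0, 0, 0], 0.0], [[0, 0, 0], [0, 0, 0], 0.0], [[0, 0, 0], [0, 0, 0], 0.0], [[0, 0, 0], [0, 0, 0], 0.0], [[0, 0, 0], [0, 0, 0], 0.0], [[0, 0, 0], [0, 0, 0], 0.0], [[0, 0, 0], [0, 0, 0], 0.0], [[0, 0, 0], [0, 0, 0], 0.0], [[0, 0, 0], [0, 0, 0], 0.0], [[0, 0, 0], [0, 0, 0], 0.0]]}}

```text
t: 5.3
ee_pos: [470.8, -96.6, 105.1]
eef_rot: [-0.0, 0.998, -0.057, 0.0]
wrist_force: [0.0, 3.5, 3.6]
finger_gap: 8.9
grasp_force: 30.0
```

{"fn": "move_arm", "kwargs": {"targets": [[[0, 0.003, -0.002], [0, 0, 0], 0.0], [[0, 0.003, -0.002], [0, 0, 0], 0.0], [[0, 0.003, -0.002], [0, 0, 0], 0.0], [[0, 0.003, -0.0015], [0, 0, 0], 0.0], [[0, 0, 0], [0, 0, 0], 0.0], [[0, 0, 0], [0, 0, 0], 0.0], [[0, 0, 0], [0, 0, 0], 0.0], [[0, 0, 0], [0, 0, 0], 0.0], [[0, 0, 0], [0, 0, 0], 0.0], [[0, 0, 0], [0, 0, 0], 0.0]]}}

```text
t: 6.13
ee_pos: [466.8, -108.7, 108.9]
eef_rot: [-0.0, 0.998, -0.057, -0.004]
wrist_force: [1.4, -3.3, -31.1]
finger_gap: 9.0
grasp_force: 30.0
```

{"fn": "move_arm", "kwargs": {"targets": [[[0, 0, 0.0035], [0, 0, 0], 0.0], [[0, 0, 0], [0, 0, 0], 0.0], [[0, 0, 0], [0, 0, 0], 0.0], [[0, 0, 0], [0, 0, 0], 0.0], [[0, 0, 0], [0, 0, 0], 0.0], [[0, 0, 0], [0, 0, 0], 0.0], [[0, 0, 0], [0, 0, 0], 0.0], [[0, 0, 0], [0, 0, 0], 0.0], [[0, 0, 0], [0, 0, 0], 0.0], [[0, 0, 0], [0, 0, 0], 0.0]]}}

```text
t: 6.97
ee_pos: [468.0, -108.9, 108.4]
eef_rot: [0.0, 0.998, -0.057, -0.002]
wrist_force: [-7.4, -1.0, -0.9]
finger_gap: 9.0
grasp_force: 30.1
```

Run:
```python
from h import *
plan(470.5,-97.5,123,-6.5)
cam('wrist','w4.png')
```

```text
at [ 468.  -108.9  108.4] phi -6.55 gap 9.0 gf 30.1 F [-7.4 -1.  -0.9] tilt [-0.19 -0.  ] t 7.0
  tool shift mm [  1.1 -11.6 -14.6] len 19 turn z rad -0.001
```

View pics/w4.png

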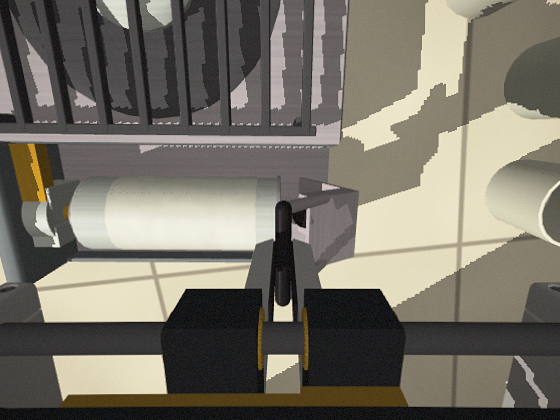

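{"fn": "move_arm", "kwargs": {"targets": [[[0, 0.003, 0], [0, 0, 0], 0.0], [[0, 0.003, -0.001], [0, 0, 0], 0.0], [[0, 0.003, 0], [0, 0, 0], 0.0], [[0, 0.003, -0.001], [0, 0, 0], 0.0], [[0, 0, 0], [0, 0, 0], 0.0], [[0, 0, 0], [0, 0, 0], 0.0], [[0, 0, 0], [0, 0, 0], 0.0], [[0, 0, 0], [0, 0, 0], 0.0], [[0, 0, 0], [0, 0, 0], 0.0], [[0, 0, 0], [0, 0, 0], 0.0]]}}

```text
t: 7.85
ee_pos: [466.7, -120.5, 109.5]
eef_rot: [-0.0, 0.998, -0.057, -0.002]
wrist_force: [-4.0, -1.2, -26.6]
finger_gap: 9.1
grasp_force: 30.0
```

{"fn": "move_arm", "kwargs": {"targets": [[[0, 0.003, 0.001], [0, 0, 0], 0.0], [[0, 0.003, 0.001], [0, 0, 0], 0.0], [[0, 0.003, 0.001], [0, 0, 0], 0.0], [[0, 0.003, 0], [0, 0, 0], 0.0], [[0, 0.003, 0], [0, 0, 0], 0.0], [[0, 0.003, 0.001], [0, 0, 0], 0.0], [[0, 0, 0], [0, 0, 0], 0.0], [[0, 0, 0], [0, 0, 0], 0.0], [[0, 0, 0], [0, 0, 0], 0.0], [[0, 0, 0], [0, 0, 0], 0.0]]}}

```text
t: 8.68
ee_pos: [466.1, -138.6, 108.2]
eef_rot: [0.0, 0.998, -0.057, 0.0]
wrist_force: [-9.3, 0.6, -1.8]
finger_gap: 8.6
grasp_force: 30.1
```

{"fn": "move_arm", "kwargs": {"targets": [[[0, 0.003, 0.0005], [0, 0, 0], 0.0], [[0, 0.003, 0.0005], [0, 0, 0], 0.0], [[0, 0.003, 0.0005], [0, 0, 0], 0.0], [[0, 0.003, 0.0005], [0, 0, 0], 0.0], [[0, 0.003, 0.0005], [0, 0, 0], 0.0], [[0, 0.003, 0.001], [0, 0, 0], 0.0], [[0, 0.003, 0.001], [0, 0, 0], 0.0], [[0, 0, 0], [0, 0, 0], 0.0], [[0, 0, 0], [0, 0, 0], 0.0], [[0, 0, 0], [0, 0, 0], 0.0]]}}

```text
t: 9.52
ee_pos: [464.3, -159.8, 104.0]
eef_rot: [0.001, 0.998, -0.057, 0.001]
wrist_force: [-5.7, 0.7, -0.8]
finger_gap: 9.2
grasp_force: 30.0
```

{"fn": "move_arm", "kwargs": {"targets": [[[0, 0.003, 0.001], [0, 0, 0], 0.0], [[0, 0.003, 0.001], [0, 0, 0], 0.0], [[0, 0.003, 0.001], [0, 0, 0], 0.0], [[0, 0, 0], [0, 0, 0], 0.0], [[0, 0, 0], [0, 0, 0], 0.0], [[0, 0, 0], [0, 0, 0], 0.0], [[0, 0, 0], [0, 0, 0], 0.0], [[0, 0, 0], [0, 0, 0], 0.0], [[0, 0, 0], [0, 0, 0], 0.0], [[0, 0, 0], [0, 0, 0], 0.0]]}}

```text
t: 10.35
ee_pos: [463.5, -168.7, 100.9]
eef_rot: [0.001, 0.998, -0.057, 0.002]
wrist_force: [-2.2, 1.0, 6.8]
finger_gap: 9.0
grasp_force: 30.0
```

{"fn": "move_arm", "kwargs": {"targets": [[[0, 0.003, 0.0005], [0, 0, 0], 0.0], [[0, 0.003, 0.0005], [0, 0, 0], 0.0], [[0, 0.002, 0.0005], [0, 0, 0], 0.0], [[0, 0, 0], [0, 0, 0], 0.0], [[0, 0, 0], [0, 0, 0], 0.0], [[0, 0, 0], [0, 0, 0], 0.0], [[0, 0, 0], [0, 0, 0], 0.0], [[0, 0, 0], [0, 0, 0], 0.0], [[0, 0, 0], [0, 0, 0], 0.0], [[0, 0, 0], [0, 0, 0], 0.0]]}}

```text
t: 11.18
ee_pos: [463.0, -172.6, 99.4]
eef_rot: [-0.003, 0.998, -0.057, 0.001]
wrist_force: [-0.5, 33.7, 18.3]
finger_gap: 8.8
grasp_force: 30.0
```

{"fn": "move_arm", "kwargs": {"targets": [[[0, -0.002, 0], [0, 0, 0], 0.0], [[0, 0, 0], [0, 0, 0], 0.036], [[0, 0, 0], [0, 0, 0], 0.036], [[0, 0, 0], [0, 0, 0], 0.036], [[0, 0, 0], [0, 0, 0], 0.036], [[0, 0, -0.02], [0, 0, 0], 0.036], [[0, 0, -0.03], [0, 0, 0], 0.036], [[0, 0, -0.03], [0, 0, 0], 0.036], [[0, 0, -0.03], [0, 0, 0], 0.036], [[0, 0, -0.03], [0, 0, 0], 0.036]]}}

```text
t: 12.02
ee_pos: [461.6, -174.5, 239.5]
eef_rot: [0.0, 0.998, -0.057, 0.0]
wrist_force: [0.3, 0.2, -0.2]
finger_gap: 35.9
grasp_force: 0.0
```

Run:
```python
from h import *
plan(482,0,225,83.5)
cam('wrist','w5.png')
```

```text
at [ 461.6 -174.5  239.5] phi -6.57 gap 35.9 gf 0.0 F [ 0.3  0.2 -0.2] tilt [ 0.01 -0.02] t 12.0
  tool shift mm [   0.3 -175.7   14.4] len 176 turn z rad -1.572
```

View pics/w5.png

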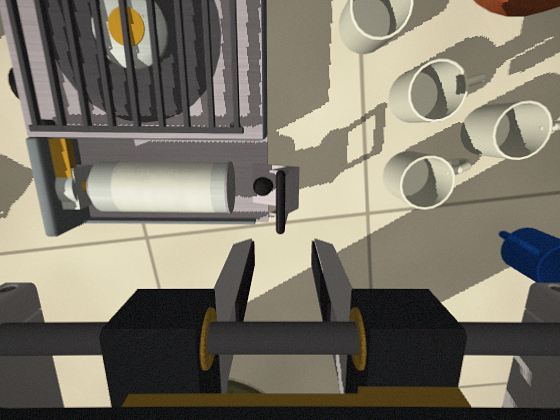

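Run:
```python
from h import *
w=load('wrist')
ph=np.radians(-6.5);yd=np.array([-np.sin(ph),np.cos(ph),0])
for u,v in((234,188),(88,190)):print('end',px2w(w,u,v,46).round(1))
# fit centre: project ring of base face
def sil(c,cy):
    base=c-92*yd; xd=np.array([np.cos(ph),np.sin(ph),0]);pts=[]
    for s in(-92,76):
        for a in np.linspace(0,2*np.pi,24):pts.append(c+s*yd+33*(np.cos(a)*xd+np.sin(a)*np.array([0,0,1])))
    p=w2px(w,pts);return p.min(0).round(1),p.max(0).round(1)
for x in(482,486,490):print(x,sil(np.array([x,-8,46.]),0))
a,b=px2w(w,33,138,78),px2w(w,264,137,78);print('wall',a,b,np.linalg.norm(a-b),np.degrees(np.arctan2(*(a-b)[1::-1]))-90)
```

```text
end [ 466.3 -110.8   46. ]
end [485.7  82.2  46. ]
482 (array([ 81.4, 160.1]), array([229.3, 209.9]))
486 (array([ 80.4, 157. ]), array([228.8, 207. ]))
490 (array([ 79.5, 153.8]), array([228.4, 204.1]))
wall [557.27338531 106.27025284  78.        ] [ 528.18949209 -161.22061126   78.        ] 269.0673432771306 -6.205310670639591
```

Clamp fully open. The spent cartridge's body spans u 86–236, v 163–213, so its centre is at about (480,−16). I'll move over it and turn the tool.

{"fn": "move_arm", "kwargs": {"targets": [[[0, -0.02, 0], [0, 0, 0], 0.082], [[0, -0.02, 0], [0, 0, 0], 0.082], [[0, -0.02, 0], [0, 0, 0], 0.082], [[0, -0.02, 0], [0, 0, 0], 0.082], [[0, -0.02, 0], [0, 0, 0], 0.082], [[0, -0.02, 0], [0, 0, 0], 0.082], [[0, -0.02, 0], [0, 0, 0], 0.082], [[0, -0.02, 0], [0, 0, 0], 0.082], [[0, 0, 0], [0, 0, -0.12], 0.082], [[0, 0, 0], [0, 0, -0.12], 0.082]]}}

```text
t: 12.9
ee_pos: [480.3, -14.6, 237.7]
eef_rot: [0.0, 0.998, 0.066, 0.0]
wrist_force: [-0.5, 0.3, -0.4]
finger_gap: 82.2
grasp_force: 0.0
```

{"fn": "move_arm", "kwargs": {"targets": [[[0, 0, 0], [0, 0, -0.12], 0.082], [[0, 0, 0], [0, 0, -0.12], 0.082], [[0, 0, 0], [0, 0, -0.12], 0.082], [[0, 0, 0], [0, 0, -0.12], 0.082], [[0, 0, 0], [0, 0, -0.12], 0.082], [[0, 0, 0], [0, 0, -0.12], 0.082], [[0, 0, 0], [0, 0, -0.12], 0.082], [[0, 0, 0], [0, 0, -0.12], 0.082], [[0, 0, 0], [0, 0, -0.12], 0.082], [[0, 0, 0], [0, 0, -0.12], 0.082]]}}

```text
t: 13.73
ee_pos: [480.2, -15.6, 237.7]
eef_rot: [0.0, 0.787, 0.618, -0.0]
wrist_force: [0.2, 0.6, 0.2]
finger_gap: 82.0
grasp_force: 0.0
```

Run:
```python
from h import *
plan(480,-16,140,83.5)
```

```text
at [480.2 -15.6 237.7] phi 76.28 gap 82.0 gf 0.0 F [0.2 0.6 0.2] tilt [ 0.01 -0.01] t 13.7
  tool shift mm [-0.5 -0.1 97.7] len 98 turn z rad -0.126
```

{"fn": "move_arm", "kwargs": {"targets": [[[0, 0, 0.01], [0, 0, -0.063], 0.082], [[0, 0, 0.01], [0, 0, -0.063], 0.082], [[0, 0, 0.02], [0, 0, 0], 0.082], [[0, 0, 0.02], [0, 0, 0], 0.082], [[0, 0, 0.02], [0, 0, 0], 0.082], [[0, 0, 0.018], [0, 0, 0], 0.082], [[0, 0, 0], [0, 0, 0], 0.082], [[0, 0, 0], [0, 0, 0], 0.082], [[0, 0, 0], [0, 0, 0], 0.082], [[0, 0, 0], [0, 0, 0], 0.082]]}}

```text
t: 14.57
ee_pos: [480.7, -15.4, 141.2]
eef_rot: [0.001, 0.748, 0.664, 0.001]
wrist_force: [0.3, 0.2, -0.1]
finger_gap: 82.2
grasp_force: 0.0
```

Run:
```python
from h import *
plan(480,-16,36,83.5)
w=cam('wrist','w6.png');g=cv2.cvtColor(w['color'],cv2.COLOR_RGB2GRAY)
for v in(100,130,160,190,215):print(v,g[v,120:440:8].tolist())
c=np.array([480,-16,46.]);yd=np.array([.113,.9936,0]);xd=np.array([.9936,-.113,0])
# silhouette lines
for s in(60,30,0,-30):
    P=[c+s*yd+33*(np.cos(a)*xd+np.sin(a)*np.array([0,0,1])) for a in np.linspace(0,2*np.pi,60)];p=w2px(w,P);print(s,p.min(0).round(),p.max(0).round())
```

```text
at [480.7 -15.4 141.2] phi 83.18 gap 82.2 gf 0.0 F [ 0.3  0.2 -0.1] tilt [ 0.11 -0.01] t 14.6
  tool shift mm [ -0.7  -0.8 105.2] len 105 turn z rad -0.006
100 [199, 196, 199, 199, 200, 204, 204, 203, 201, 138, 195, 195, 195, 173, 96, 95, 94, 132, 134, 91, 73, 64, 103, 95, 100, 90, 94, 93, 49, 33, 144, 162, 68, 79, 161, 158, 158, 150, 150, 147]
130 [201, 199, 200, 198, 196, 198, 200, 199, 200, 204, 159, 196, 197, 196, 54, 89, 138, 181, 186, 202, 192, 179, 160, 135, 101, 90, 93, 94, 35, 68, 155, 159, 69, 90, 156, 158, 160, 158, 163, 69]
160 [140, 137, 137, 153, 176, 188, 195, 193, 193, 196, 199, 204, 206, 205, 36, 89, 150, 198, 205, 203, 193, 181, 164, 143, 108, 89, 85, 160, 67, 89, 157, 75, 68, 70, 65, 70, 72, 65, 65, 69]
190 [191, 193, 189, 189, 191, 189, 188, 190, 192, 194, 189, 141, 202, 202, 85, 87, 154, 206, 218, 219, 214, 202, 182, 154, 97, 88, 87, 163, 72, 119, 155, 66, 65, 61, 70, 69, 67, 67, 66, 66]
215 [194, 192, 192, 193, 192, 192, 191, 185, 191, 191, 190, 193, 165, 199, 120, 89, 159, 204, 217, 217, 215, 200, 177, 147, 93, 89, 86, 162, 76, 154, 156, 69, 38, 70, 68, 64, 70, 65, 67, 67]
60 [247. 142.] [316. 146.]
30 [248. 170.] [315. 181.]
0 [249. 197.] [314. 213.]
-30 [250. 222.] [314. 244.]
```

View pics/w6.png

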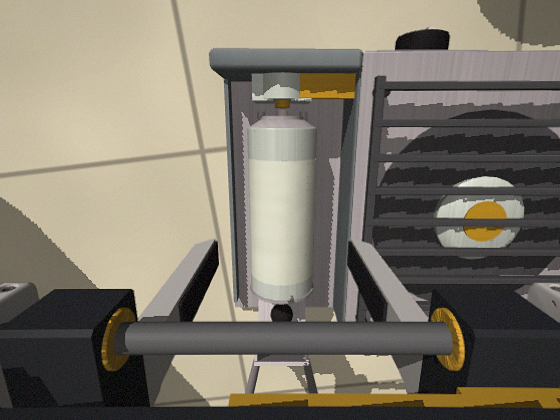

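{"fn": "move_arm", "kwargs": {"targets": [[[0, -0.001, 0.02], [0, 0, 0], 0.082], [[0, 0, 0.02], [0, 0, 0], 0.082], [[0, 0, 0.02], [0, 0, 0], 0.082], [[0, 0, 0.02], [0, 0, 0], 0.082], [[0, 0, 0.015], [0, 0, 0], 0.082], [[0, 0, 0.01], [0, 0, 0], 0.082], [[0, 0, 0], [0, 0, 0], 0.082], [[0, 0, 0], [0, 0, 0], 0.0], [[0, 0, 0], [0, 0, 0], 0.0], [[0, 0, 0], [0, 0, 0], 0.0]]}}

```text
t: 15.45
ee_pos: [479.8, -15.2, 36.0]
eef_rot: [0.001, 0.748, 0.664, 0.001]
wrist_force: [0.6, 1.4, -0.1]
finger_gap: 65.4
grasp_force: 0.0
```

{"fn": "move_arm", "kwargs": {"targets": [[[0, 0, 0], [0, 0, 0], 0.0], [[0, 0, 0], [0, 0, 0], 0.0], [[0, 0, 0], [0, 0, 0], 0.0], [[0, 0, -0.005], [0, 0, 0], 0.0], [[0, 0, -0.01], [0, 0, 0], 0.0], [[0, 0, -0.01], [0, 0, 0], 0.0], [[0, 0, -0.01], [0, 0, 0], 0.0], [[0, 0, -0.02], [0, 0, 0], 0.0], [[0, 0, -0.02], [0, 0, 0], 0.0], [[0, 0, -0.02], [0, 0, 0], 0.0]]}}

```text
t: 16.28
ee_pos: [478.9, -15.1, 131.8]
eef_rot: [0.0, 0.748, 0.664, 0.0]
wrist_force: [0.3, 0.8, -0.9]
finger_gap: 56.5
grasp_force: 26.3
```

Run:
```python
from h import *
plan(448,398,240,52.6)
```

```text
at [478.9 -15.1 131.8] phi 83.18 gap 56.5 gf 26.3 F [ 0.3  0.8 -0.9] tilt [ 0.02 -0.  ] t 16.3
  tool shift mm [ 406.5  -79.7 -108.2] len 428 turn z rad 0.534
```

The gap of 56.5 mm means the tips hold it about 17 mm above its axis. So the real finger tips sit about 27 mm higher than the reported TCP, which also explains the first miss on the rod. I'll set the cartridge back and regrip deeper.

{"fn": "move_arm", "kwargs": {"targets": [[[0, 0, 0.01], [0, 0, 0], 0.0], [[0, 0, 0.02], [0, 0, 0], 0.0], [[0, 0, 0.02], [0, 0, 0], 0.0], [[0, 0, 0.02], [0, 0, 0], 0.0], [[0, 0, 0.01], [0, 0, 0], 0.0], [[0, 0, 0.01], [0, 0, 0], 0.0], [[0, 0, 0.005], [0, 0, 0], 0.0], [[0, 0, 0], [0, 0, 0], 0.0], [[0, 0, 0], [0, 0, 0], 0.0], [[0, 0, 0], [0, 0, 0], 0.0]]}}

```text
t: 17.12
ee_pos: [479.5, -15.1, 35.6]
eef_rot: [0.0, 0.748, 0.664, 0.0]
wrist_force: [-1.2, 0.4, 4.2]
finger_gap: 56.2
grasp_force: 27.4
```

Run:
```python
from h import *
plan(480,-16,12,83.5)
w=cam('wrist','w7.png')
for p in ([479,-15.5,36],[479,-15.5,63]):print(w2px(w,p))
```

```text
at [479.5 -15.1  35.6] phi 83.18 gap 56.2 gf 27.4 F [-1.2  0.4  4.2] tilt [ 0.06 -0.01] t 17.1
  tool shift mm [-0.8  0.6 23.6] len 24 turn z rad -0.006
[[282.00906591 236.58977926]]
[[281.94410583 251.51677924]]
```

View pics/w7.png

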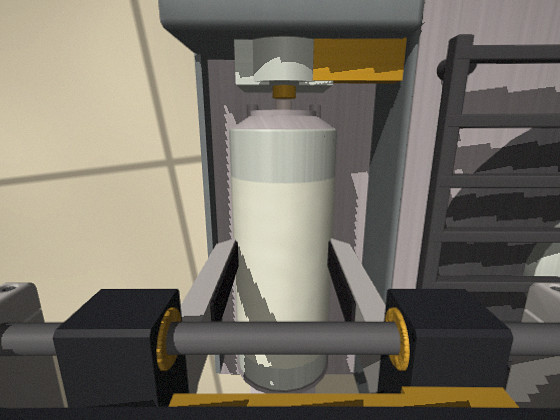

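{"fn": "move_arm", "kwargs": {"targets": [[[0, 0, 0], [0, 0, 0], 0.082], [[0, 0, 0], [0, 0, 0], 0.082], [[0, 0, 0], [0, 0, 0], 0.082], [[0, 0, 0], [0, 0, 0], 0.082], [[0, 0, 0.006], [0, 0, 0], 0.082], [[0, 0, 0.007], [0, 0, 0], 0.082], [[0, 0, 0.007], [0, 0, 0], 0.082], [[0, 0, 0.006], [0, 0, 0], 0.082], [[0, 0, 0], [0, 0, 0], 0.082], [[0, 0, 0], [0, 0, 0], 0.082]]}}

```text
t: 18.0
ee_pos: [478.8, -15.1, 8.4]
eef_rot: [-0.0, 0.748, 0.664, -0.0]
wrist_force: [0.3, 0.9, 0.5]
finger_gap: 81.8
grasp_force: 0.0
```

{"fn": "move_arm", "kwargs": {"targets": [[[0, 0, 0], [0, 0, 0], 0.0], [[0, 0, 0], [0, 0, 0], 0.0], [[0, 0, 0], [0, 0, 0], 0.0], [[0, 0, 0], [0, 0, 0], 0.0], [[0, 0, 0], [0, 0, 0], 0.0], [[0, 0, 0], [0, 0, 0], 0.0], [[0, 0, 0], [0, 0, 0], 0.0], [[0, 0, 0], [0, 0, 0], 0.0], [[0, 0, 0], [0, 0, 0], 0.0], [[0, 0, 0], [0, 0, 0], 0.0]]}}

```text
t: 18.83
ee_pos: [479.3, -15.1, 9.2]
eef_rot: [0.0, 0.748, 0.664, 0.0]
wrist_force: [0.4, 1.0, 5.8]
finger_gap: 65.4
grasp_force: 30.0
```

{"fn": "move_arm", "kwargs": {"targets": [[[0, 0, -0.005], [0, 0, 0], 0.0], [[0, 0, -0.01], [0, 0, 0], 0.0], [[0, 0, -0.015], [0, 0, 0], 0.0], [[0, 0, -0.025], [0, 0, 0], 0.0], [[0, 0, -0.025], [0, 0, 0], 0.0], [[0, 0, -0.025], [0, 0, 0], 0.0], [[0, 0, -0.025], [0, 0, 0], 0.0], [[0, 0, -0.025], [0, 0, 0], 0.0], [[0, 0, -0.025], [0, 0, 0], 0.0], [[0, 0, -0.02], [0, 0, 0], 0.0]]}}

```text
t: 19.67
ee_pos: [478.9, -15.1, 211.6]
eef_rot: [0.001, 0.748, 0.664, 0.0]
wrist_force: [1.1, 0.3, -1.2]
finger_gap: 65.6
grasp_force: 30.0
```

{"fn": "move_arm", "kwargs": {"targets": [[[0.029, -0.006, 0], [0, 0, 0], 0.0], [[0.029, -0.006, 0], [0, 0, 0], 0.0], [[0.029, -0.006, 0], [0, 0, 0], 0.0], [[0.029, -0.006, 0], [0, 0, 0], 0.0], [[0.029, -0.006, 0], [0, 0, 0], 0.0], [[0.029, -0.006, 0], [0, 0, 0], 0.0], [[0.029, -0.006, 0], [0, 0, 0], 0.0], [[0.029, -0.006, 0], [0, 0, 0], 0.0], [[0.029, -0.006, 0], [0, 0, 0], 0.0], [[0.029, -0.006, 0], [0, 0, 0], 0.0]]}}

```text
t: 20.5
ee_pos: [453.2, 281.3, 209.6]
eef_rot: [-0.0, 0.748, 0.664, 0.0]
wrist_force: [0.7, -0.0, -1.4]
finger_gap: 65.3
grasp_force: 30.0
```

```bash
cat > fit.py <<'E'
from h import *
from scipy.optimize import minimize
def hull(c,x,y,a,z,lo=-92,hi=76):
    yd=np.array([np.cos(a),np.sin(a),0]);xd=np.array([yd[1],-yd[0],0])
    P=[np.array([x,y,z])+s*yd+33*(np.cos(q)*xd+np.array([0,0,np.sin(q)])) for s in(lo,hi) for q in np.linspace(0,6.28,32)]
    return cv2.convexHull(w2px(c,P).astype(np.float32))
def maskof(c):
    hsv=cv2.cvtColor(c['color'],cv2.COLOR_RGB2HSV); return hsv
E
python3 - <<'E'
from fit import *
plan(449,400,209,52.6)
t=load('top');h=cv2.cvtColor(t['color'],cv2.COLOR_RGB2HSV)
for (u,v) in((135,215),(120,200),(150,235),(200,240),(110,180),(140,190)):print('top',u,v,h[v,u],t['color'][v,u])
w=cam('wrist','w8.png');h=cv2.cvtColor(w['color'],cv2.COLOR_RGB2HSV)
p=w2px(w,[[528,339,75],[449,400,42],[579,406,60],[478,273,60]]);print(p)
for q in p:
  u,v=q.astype(int)
  if 0<=u<560 and 0<=v<420:print(h[v,u])
print(np.array([h[60,::40],h[100,::40]]).tolist())
E
```

```text
at [453.2 281.3 209.6] phi 83.19 gap 65.3 gf 30.0 F [ 0.7 -0.  -1.4] tilt [0. 0.] t 20.5
  tool shift mm [117.3 -18.3   0.6] len 119 turn z rad 0.534
top 135 215 [ 34  13 152] [151 152 144]
top 120 200 [ 34  12 143] [142 143 136]
top 150 235 [ 90   2 130] [129 130 130]
top 200 240 [ 24  21 168] [168 165 154]
top 110 180 [ 26  21 171] [171 169 157]
top 140 190 [ 24  24 105] [105 103  95]
[[344.72750077 135.42117046]
 [266.67175262  88.50416665]
 [385.84424646  64.73564717]
 [304.05542252 196.59095208]]
[43 27 65]
[ 22  47 163]
[ 37  15 153]
[ 26  27 150]
[[[22, 53, 150], [22, 49, 150], [23, 53, 153], [22, 52, 156], [23, 53, 155], [21, 54, 160], [22, 52, 163], [18, 46, 132], [18, 25, 51], [35, 17, 163], [23, 51, 159], [19, 48, 91], [18, 51, 85], [21, 49, 83]], [[24, 47, 146], [21, 48, 149], [23, 49, 155], [23, 46, 156], [22, 46, 161], [22, 42, 158], [0, 10, 80], [9, 32, 170], [20, 48, 142], [21, 30, 180], [21, 44, 162], [22, 47, 156], [17, 48, 150], [165, 10, 49]]]
```

View pics/w8.png

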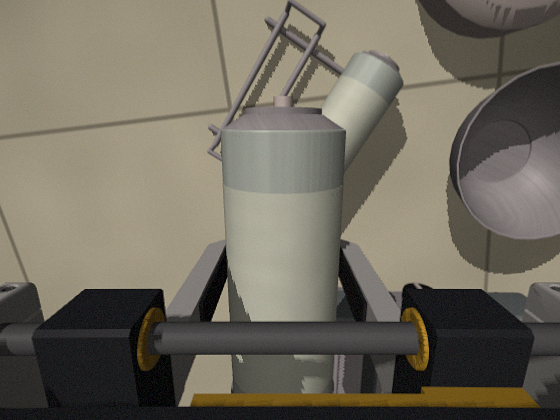

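{"fn": "move_arm", "kwargs": {"targets": [[[0.03, -0.004, 0], [0, 0, 0], 0.0], [[0.03, -0.004, 0], [0, 0, 0], 0.0], [[0.03, -0.004, 0], [0, 0, 0], 0.0], [[0.028, -0.004, 0], [0, 0, 0], 0.0], [[0, 0, 0], [0, 0, 0.106], 0.0], [[0, 0, 0], [0, 0, 0.107], 0.0], [[0, 0, 0], [0, 0, 0.107], 0.0], [[0, 0, 0], [0, 0, 0.107], 0.0], [[0, 0, 0], [0, 0, 0.107], 0.0], [[0, 0, 0], [0, 0, 0], 0.0]]}}

```text
t: 21.38
ee_pos: [451.8, 398.8, 209.5]
eef_rot: [0.0, 0.898, 0.441, -0.0]
wrist_force: [0.2, 1.1, -0.8]
finger_gap: 65.6
grasp_force: 30.0
```

Run:
```python
from fit import *
plan(450.5,400.5,8,52.6)
cam('wrist','w9.png')
c=cam('top','top1.png')
```

```text
at [451.8 398.8 209.5] phi 52.30 gap 65.6 gf 30.0 F [ 0.2  1.1 -0.8] tilt [-0.01 -0.01] t 21.4
  tool shift mm [  0.5  -2.1 201.5] len 201 turn z rad -0.005
```

{"fn": "move_arm", "kwargs": {"targets": [[[0, -0.002, 0.03], [0, 0, -0.005], 0.0], [[0, 0, 0.03], [0, 0, 0], 0.0], [[0, 0, 0.03], [0, 0, 0], 0.0], [[0, 0, 0.03], [0, 0, 0], 0.0], [[0, 0, 0.03], [0, 0, 0], 0.0], [[0, 0, 0.02], [0, 0, 0], 0.0], [[0, 0, 0.015], [0, 0, 0], 0.0], [[0, 0, 0.008], [0, 0, 0], 0.0], [[0, 0, 0], [0, 0, 0], 0.0], [[0, 0, 0], [0, 0, 0], 0.0]]}}

```text
t: 22.32
ee_pos: [450.7, 400.4, 16.6]
eef_rot: [-0.0, 0.895, 0.446, 0.0]
wrist_force: [-0.2, 0.0, -1.4]
finger_gap: 65.7
grasp_force: 30.0
```

{"fn": "move_arm", "kwargs": {"targets": [[[0, 0, 0.003], [0, 0, 0], 0.0], [[0, 0, 0.003], [0, 0, 0], 0.0], [[0, 0, 0.002], [0, 0, 0], 0.0], [[0, 0, 0], [0, 0, 0], 0.0], [[0, 0, 0], [0, 0, 0], 0.0], [[0, 0, 0], [0, 0, 0], 0.0], [[0, 0, 0], [0, 0, 0], 0.0], [[0, 0, 0], [0, 0, 0], 0.0], [[0, 0, 0], [0, 0, 0], 0.0], [[0, 0, 0], [0, 0, 0], 0.0]]}}

```text
t: 23.15
ee_pos: [450.5, 400.3, 8.0]
eef_rot: [0.0, 0.895, 0.445, 0.0]
wrist_force: [-0.2, -0.3, -1.6]
finger_gap: 65.4
grasp_force: 30.0
```

{"fn": "move_arm", "kwargs": {"targets": [[[0, 0, 0.002], [0, 0, 0], 0.0], [[0, 0, 0.001], [0, 0, 0], 0.0], [[0, 0, 0.001], [0, 0, 0], 0.0], [[0, 0, 0], [0, 0, 0], 0.0], [[0, 0, 0], [0, 0, 0], 0.0], [[0, 0, 0], [0, 0, 0], 0.0], [[0, 0, 0], [0, 0, 0], 0.0], [[0, 0, 0], [0, 0, 0], 0.0], [[0, 0, 0], [0, 0, 0], 0.0], [[0, 0, 0], [0, 0, 0], 0.0]]}}

```text
t: 23.98
ee_pos: [450.9, 401.4, 6.3]
eef_rot: [-0.001, 0.895, 0.445, 0.001]
wrist_force: [-7.9, -0.4, 19.5]
finger_gap: 65.3
grasp_force: 30.0
```

{"fn": "move_arm", "kwargs": {"targets": [[[0, 0, -0.001], [0, 0, 0], 0.08], [[0, 0, 0], [0, 0, 0], 0.08], [[0, 0, 0], [0, 0, 0], 0.08], [[0, 0, 0], [0, 0, 0], 0.08], [[0, 0, -0.005], [0, 0, 0], 0.08], [[0, 0, -0.02], [0, 0, 0], 0.08], [[0, 0, -0.03], [0, 0, 0], 0.08], [[0, 0, -0.03], [0, 0, 0], 0.08], [[0, 0, -0.03], [0, 0, 0], 0.08], [[0, 0, -0.03], [0, 0, 0], 0.08]]}}

```text
t: 24.82
ee_pos: [450.3, 400.1, 151.7]
eef_rot: [0.0, 0.895, 0.445, 0.0]
wrist_force: [0.6, 0.7, 0.1]
finger_gap: 80.0
grasp_force: 0.0
```

```bash
cat >> fit.py <<'E'
def cartmask(c,thr=32,vmin=85):
    h=cv2.cvtColor(c['color'],cv2.COLOR_RGB2HSV); m=((h[...,1]<thr)&(h[...,2]>vmin)).astype(np.uint8); return cv2.morphologyEx(m,cv2.MORPH_OPEN,np.ones((3,3),np.uint8))
def fitcart(c,m,x,y,a,z,lo=-92,hi=76):
    def cost(p):
        k=np.zeros(m.shape,np.uint8);H=hull(c,x+p[0],y+p[1],a+p[2]/60,z,lo,hi)
        cv2.fillConvexPoly(k,(H*16).round().astype(np.int32),1,shift=4)
        big=cv2.dilate(k,np.ones((25,25)))
        return -((k&m).sum()-((big-k)&m).sum()*.7-(k&(1-m)).sum()*.7)/k.sum()
    best=minimize(cost,[0,0,0],method='Nelder-Mead',options=dict(initial_simplex=[[0,0,0],[12,0,0],[0,12,0],[0,0,8]]))
    return x+best.x[0],y+best.x[1],np.degrees(a+best.x[2]/60),-best.fun
E
python3 - <<'E'
from fit import *
plan(528,340,151,52.6)
w=cam('wrist','w10.png');t=cam('top','top2.png')
for n,c,thr in(('w',w,32),('t',t,17)):
  m=cartmask(c,thr);cv2.imwrite('pics/m%s.png'%n,m*255)
  print(n,'spent',np.round(fitcart(c,m,450,401,np.radians(52.6),42),2),'fresh',np.round(fitcart(c,m,530,342,np.radians(52.6),42),2),np.round(fitcart(c,m,530,342,np.radians(52.6),42,-76,92),2))
a=np.hstack([w['color'][0:420,60:560],cv2.resize(t['color'][170:280,70:145],(286,420))])[:,:,::-1]
cv2.imwrite('pics/v14.png',a[:, :800])
E
```

```text
at [450.3 400.1 151.7] phi 52.87 gap 80.0 gf 0.0 F [0.6 0.7 0.1] tilt [0. 0.] t 24.8
  tool shift mm [-1.  98.2  0.7] len 98 turn z rad 0.005
w spent [443.76 407.06  53.07   0.54] fresh [530.69 352.81  52.43   0.61] [521.53 341.09  52.29   0.61]
t spent [4.3915e+02 4.1024e+02 5.4680e+01 3.8000e-01] fresh [534.45 351.84  50.99   0.64] [524.12 341.73  51.37   0.64]
```

View pics/v14.png

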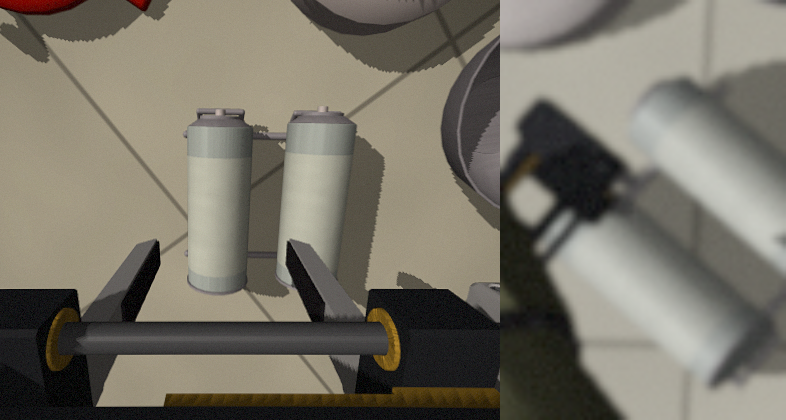

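Run:
```python
from fit import *
w=load('wrist')
f=lambda *q:[px2w(w,u,v,z) for u,v,z in q]
for z in(42,60):
  s1,f1,s0,f0=f((280,118,z),(381,114,z),(278,250,z),(372,250,z))
  xd=np.array([.794,-.607,0]);yd=np.array([.607,.794,0])
  for d in(f1-s1,f0-s0):print(z,'across %.1f along %.1f'%(d@xd,d@yd))
for c in ((450.5,400.5),(529.9,339.8)):
  for s in(76,-92,0):
    a=np.array([*c,42])+s*yd;P=[a+33*(np.cos(q)*xd+np.array([0,0,np.sin(q)])) for q in np.linspace(0,6.28,40)];p=w2px(w,P);print(c,s,p.min(0).round(),p.max(0).round())
```

```text
42 across 99.6 along 4.1
42 across 104.7 along 0.5
60 across 94.0 along 3.8
60 across 98.7 along 0.5
(450.5, 400.5) 76 [249. 126.] [315. 126.]
(450.5, 400.5) -92 [253. 265.] [311. 293.]
(450.5, 400.5) 0 [251. 193.] [313. 208.]
(529.9, 339.8) 76 [349. 126.] [419. 126.]
(529.9, 339.8) -92 [340. 266.] [400. 294.]
(529.9, 339.8) 0 [344. 194.] [409. 208.]
```

{"fn": "move_arm", "kwargs": {"targets": [[[0.001, 0.024, 0], [0, 0, 0], 0.08], [[0.001, 0.024, 0], [0, 0, 0], 0.08], [[0.001, 0.025, 0], [0, 0, 0], 0.08], [[0, 0.025, 0], [0, 0, 0], 0.08], [[0, 0, 0.03], [0, 0, 0.005], 0.08], [[0, 0, 0.03], [0, 0, 0], 0.08], [[0, 0, 0.03], [0, 0, 0], 0.08], [[0, 0, 0.03], [0, 0, 0], 0.08], [[0, 0, 0.018], [0, 0, 0], 0.08], [[0, 0, 0.006], [0, 0, 0], 0.08]]}}

```text
t: 25.75
ee_pos: [528.6, 342.4, 1.9]
eef_rot: [0.0, 0.897, 0.443, -0.003]
wrist_force: [-0.6, 0.4, -1.6]
finger_gap: 79.8
grasp_force: 0.0
```

{"fn": "move_arm", "kwargs": {"targets": [[[0, 0, 0], [0, 0, 0], 0.08], [[0, 0, 0], [0, 0, 0], 0.0], [[0, 0, 0], [0, 0, 0], 0.0], [[0, 0, 0], [0, 0, 0], 0.0], [[0, 0, 0], [0, 0, 0], 0.0], [[0, 0, 0], [0, 0, 0], 0.0], [[0, 0, 0], [0, 0, 0], 0.0], [[0, 0, 0], [0, 0, 0], 0.0], [[0, 0, 0], [0, 0, 0], 0.0], [[0, 0, 0], [0, 0, 0], 0.0]]}}

```text
t: 26.58
ee_pos: [529.2, 345.4, 7.8]
eef_rot: [-0.001, 0.896, 0.443, 0.0]
wrist_force: [-12.5, 7.4, 6.3]
finger_gap: 65.4
grasp_force: 30.0
```

{"fn": "move_arm", "kwargs": {"targets": [[[0, 0, -0.005], [0, 0, 0], 0.0], [[0, 0, -0.01], [0, 0, 0], 0.0], [[0, 0, -0.015], [0, 0, 0], 0.0], [[0, 0, -0.025], [0, 0, 0], 0.0], [[0, 0, -0.025], [0, 0, 0], 0.0], [[0, 0, -0.025], [0, 0, 0], 0.0], [[0, 0, -0.025], [0, 0, 0], 0.0], [[0, 0, -0.025], [0, 0, 0], 0.0], [[0, 0, -0.025], [0, 0, 0], 0.0], [[0, 0, -0.02], [0, 0, 0], 0.0]]}}

```text
t: 27.42
ee_pos: [530.8, 343.3, 209.7]
eef_rot: [0.0, 0.897, 0.443, 0.002]
wrist_force: [-0.1, -0.8, -2.9]
finger_gap: 65.4
grasp_force: 30.0
```

Run:
```python
from fit import *
plan(479.2,-18,209,83.5)
w=cam('wrist','w11.png')
o=cv2.imread('pics/w8.png');n=cv2.imread('pics/w11.png')
for u in(260,283,305):
  for nm,a in(('spent',o),('fresh',n)):
    col=cv2.GaussianBlur(a,(5,5),0)[85:215:4,u].astype(int);print(u,nm,col.mean(1).round().astype(int).tolist())
```

```text
at [530.8 343.3 209.7] phi 52.57 gap 65.4 gf 30.0 F [-0.1 -0.8 -2.9] tilt [0.17 0.08] t 27.4
  tool shift mm [-318.2  178.7    0. ] len 365 turn z rad -0.540
260 spent [82, 84, 94, 139, 149, 110, 124, 123, 130, 136, 136, 145, 157, 153, 153, 152, 152, 152, 153, 153, 153, 151, 151, 151, 152, 151, 151, 161, 166, 166, 165, 165, 165]
260 fresh [167, 167, 168, 167, 167, 168, 152, 145, 124, 125, 128, 137, 182, 178, 179, 179, 179, 178, 179, 180, 179, 179, 178, 178, 179, 179, 177, 194, 194, 194, 194, 194, 196]
283 spent [149, 139, 132, 154, 156, 152, 121, 123, 127, 131, 134, 138, 147, 143, 144, 144, 144, 143, 143, 143, 142, 143, 144, 142, 143, 142, 142, 149, 162, 162, 161, 161, 161]
283 fresh [164, 165, 164, 179, 188, 188, 139, 129, 114, 120, 122, 124, 163, 163, 163, 163, 161, 162, 160, 161, 161, 160, 160, 160, 159, 159, 158, 175, 179, 178, 178, 178, 179]
305 spent [85, 136, 148, 133, 116, 144, 91, 99, 118, 121, 120, 129, 132, 129, 128, 129, 129, 128, 128, 128, 127, 127, 126, 127, 127, 126, 126, 138, 144, 146, 146, 146, 146]
305 fresh [163, 163, 163, 162, 163, 163, 108, 92, 101, 102, 106, 111, 140, 136, 136, 135, 136, 136, 134, 135, 135, 134, 133, 133, 131, 132, 131, 146, 149, 150, 150, 149, 149]
```

{"fn": "move_arm", "kwargs": {"targets": [[[-0.0245, 0.0137, 0], [0, 0, 0], 0.0], [[-0.0245, 0.0137, 0], [0, 0, 0], 0.0], [[-0.0245, 0.0137, 0], [0, 0, 0], 0.0], [[-0.0245, 0.0137, 0], [0, 0, 0], 0.0], [[-0.0245, 0.0138, 0], [0, 0, 0], 0.0], [[-0.0245, 0.0138, 0], [0, 0, 0], 0.0], [[-0.0245, 0.0138, 0], [0, 0, 0], 0.0], [[-0.0245, 0.0138, 0], [0, 0, 0], 0.0], [[-0.0245, 0.0138, 0], [0, 0, 0], 0.0], [[-0.0245, 0.0138, 0], [0, 0, 0], 0.0]]}}

```text
t: 28.3
ee_pos: [490.3, 63.8, 206.3]
eef_rot: [0.0, 0.897, 0.443, 0.0]
wrist_force: [0.1, -0.6, -3.2]
finger_gap: 65.4
grasp_force: 30.0
```

{"fn": "move_arm", "kwargs": {"targets": [[[-0.0245, 0.0137, 0], [0, 0, 0], 0.0], [[-0.0245, 0.0137, 0], [0, 0, 0], 0.0], [[-0.024, 0.0137, 0], [0, 0, 0], 0.0], [[0, 0, 0], [0, 0, -0.108], 0.0], [[0, 0, 0], [0, 0, -0.108], 0.0], [[0, 0, 0], [0, 0, -0.108], 0.0], [[0, 0, 0], [0, 0, -0.108], 0.0], [[0, 0, 0], [0, 0, -0.107], 0.0], [[0, 0, 0], [0, 0, 0], 0.0], [[0, 0, 0], [0, 0, 0], 0.0]]}}

```text
t: 29.13
ee_pos: [479.0, -17.8, 206.1]
eef_rot: [0.0, 0.747, 0.664, 0.0]
wrist_force: [0.3, 0.2, -3.1]
finger_gap: 65.1
grasp_force: 30.0
```

Run:
```python
from h import *
plan(478.9,-18.1,11,83.4)
```

```text
at [479.  -17.8 206.1] phi 83.27 gap 65.1 gf 30.0 F [ 0.3  0.2 -3.1] tilt [ 0.03 -0.01] t 29.1
  tool shift mm [ -0.3  -0.2 195.1] len 195 turn z rad -0.002
```

{"fn": "move_arm", "kwargs": {"targets": [[[0, 0, 0.03], [0, 0, 0], 0.0], [[0, 0, 0.03], [0, 0, 0], 0.0], [[0, 0, 0.03], [0, 0, 0], 0.0], [[0, 0, 0.03], [0, 0, 0], 0.0], [[0, 0, 0.025], [0, 0, 0], 0.0], [[0, 0, 0.02], [0, 0, 0], 0.0], [[0, 0, 0.015], [0, 0, 0], 0.0], [[0, 0, 0.008], [0, 0, 0], 0.0], [[0, 0, 0.004], [0, 0, 0], 0.0], [[0, 0, 0], [0, 0, 0], 0.0]]}}

```text
t: 29.97
ee_pos: [479.2, -17.7, 13.9]
eef_rot: [-0.0, 0.747, 0.665, -0.0]
wrist_force: [-0.0, -0.5, -3.1]
finger_gap: 65.3
grasp_force: 30.0
```

{"fn": "move_arm", "kwargs": {"targets": [[[0, 0, 0.001], [0, 0, 0], 0.0], [[0, 0, 0.001], [0, 0, 0], 0.0], [[0, 0, 0.001], [0, 0, 0], 0.0], [[0, 0, 0], [0, 0, 0], 0.0], [[0, 0, 0], [0, 0, 0], 0.0], [[0, 0, 0], [0, 0, 0], 0.0], [[0, 0, 0], [0, 0, 0], 0.0], [[0, 0, 0], [0, 0, 0], 0.0], [[0, 0, 0], [0, 0, 0], 0.0], [[0, 0, 0], [0, 0, 0], 0.0]]}}

```text
t: 30.8
ee_pos: [479.8, -17.7, 12.8]
eef_rot: [0.001, 0.746, 0.666, 0.001]
wrist_force: [-6.7, 1.1, 15.3]
finger_gap: 65.5
grasp_force: 30.0
```

{"fn": "move_arm", "kwargs": {"targets": [[[0, 0, -0.001], [0, 0, 0], 0.082], [[0, 0, 0], [0, 0, 0], 0.082], [[0, 0, 0], [0, 0, 0], 0.082], [[0, 0, 0], [0, 0, 0], 0.082], [[0, 0, -0.01], [0, 0, 0], 0.082], [[0, 0, -0.03], [0, 0, 0], 0.082], [[0, 0, -0.04], [0, 0, 0], 0.082], [[0, 0, -0.04], [0, 0, 0], 0.082], [[0, 0, -0.04], [0, 0, 0], 0.082], [[0, 0, -0.03], [0, 0, 0], 0.04]]}}

```text
t: 31.63
ee_pos: [479.3, -17.7, 206.2]
eef_rot: [0.001, 0.746, 0.666, 0.001]
wrist_force: [0.6, 0.3, -0.4]
finger_gap: 78.4
grasp_force: 0.0
```

{"fn": "move_arm", "kwargs": {"targets": [[[0, 0, 0], [0, 0, 0.12], 0.04], [[0, 0, 0], [0, 0, 0.12], 0.04], [[0, 0, 0], [0, 0, 0.12], 0.04], [[0, 0, 0], [0, 0, 0.12], 0.04], [[0, 0, 0], [0, 0, 0.12], 0.04], [[0, 0, 0], [0, 0, 0.12], 0.04], [[0, 0, 0], [0, 0, 0.12], 0.04], [[0, 0, 0], [0, 0, 0.12], 0.04], [[0, 0, 0], [0, 0, 0.12], 0.04], [[0, 0, 0], [0, 0, 0.12], 0.04]]}}

```text
t: 32.47
ee_pos: [479.0, -17.6, 202.7]
eef_rot: [0.0, 0.992, 0.125, 0.0]
wrist_force: [-0.1, -0.2, -0.0]
finger_gap: 40.1
grasp_force: 0.0
```

{"fn": "move_arm", "kwargs": {"targets": [[[0, 0, 0], [0, 0, 0.123], 0.04], [[0, 0, 0], [0, 0, 0.123], 0.04], [[0, 0, 0], [0, 0, 0.123], 0.04], [[0, 0.02, 0], [0, 0, 0], 0.04], [[0, 0.022, 0], [0, 0, 0], 0.04], [[0, 0.022, 0], [0, 0, 0], 0.04], [[0, 0.022, 0], [0, 0, 0], 0.04], [[0, 0.022, 0], [0, 0, 0], 0.04], [[0, 0.022, 0], [0, 0, 0], 0.04], [[0, 0.025, 0], [0, 0, 0], 0.04]]}}

```text
t: 33.3
ee_pos: [461.5, -172.5, 202.8]
eef_rot: [0.0, 0.998, -0.056, 0.0]
wrist_force: [0.8, 0.4, -0.3]
finger_gap: 39.6
grasp_force: 0.0
```

Run:
```python
from fit import *
plan(463,-172.8,91,-6.5)
w=cam('wrist','w12.png')
print(w2px(w,[[463+30,-172.8-3.4,130],[463-30,-172.8+3.4,130]]))
g=w['color'].sum(2)
for v in(180,195,210,225):print(v,[(u,int(g[v,u])) for u in range(262,306,3)])
# cartridge silhouette, column profile along y at axis row
r=w2px(w,[[479,-18,79],[489.5,74.5,46],[469,-109,46]]);print(r.round())
v=int(r[0][1]);print([int(x) for x in g[v,20:280:5]])
```

```text
at [ 461.5 -172.5  202.8] phi -6.42 gap 39.6 gf 0.0 F [ 0.8  0.4 -0.3] tilt [ 0.03 -0.01] t 33.3
  tool shift mm [  1.5   0.2 111.8] len 112 turn z rad 0.001
[[281.70400836 177.09881096]
 [281.72662806 238.54826381]]
180 [(262, 268), (265, 286), (268, 289), (271, 281), (274, 284), (277, 250), (280, 115), (283, 99), (286, 69), (289, 210), (292, 239), (295, 238), (298, 221), (301, 241), (304, 372)]
195 [(262, 111), (265, 87), (268, 76), (271, 13), (274, 482), (277, 560), (280, 122), (283, 106), (286, 73), (289, 226), (292, 239), (295, 227), (298, 227), (301, 227), (304, 666)]
210 [(262, 546), (265, 586), (268, 626), (271, 661), (274, 656), (277, 541), (280, 154), (283, 89), (286, 58), (289, 215), (292, 244), (295, 245), (298, 252), (301, 253), (304, 653)]
225 [(262, 517), (265, 515), (268, 489), (271, 657), (274, 660), (277, 560), (280, 147), (283, 91), (286, 29), (289, 227), (292, 668), (295, 656), (298, 659), (301, 644), (304, 639)]
[[142. 198.]
 [ 76. 192.]
 [229. 191.]]
[390, 220, 118, 225, 341, 637, 678, 177, 205, 204, 215, 646, 641, 641, 639, 635, 689, 685, 697, 690, 695, 687, 680, 688, 691, 685, 681, 686, 691, 682, 684, 679, 685, 682, 681, 682, 676, 671, 631, 621, 615, 461, 202, 266, 306, 315, 299, 104, 103, 90, 50, 645]
```

{"fn": "move_arm", "kwargs": {"targets": [[[0.001, 0.001, 0.02], [0, 0, 0], 0.036], [[0, 0, 0.02], [0, 0, 0], 0.036], [[0, 0, 0.02], [0, 0, 0], 0.036], [[0, 0, 0.02], [0, 0, 0], 0.036], [[0, 0, 0.015], [0, 0, 0], 0.036], [[0, 0, 0.008], [0, 0, 0], 0.036], [[0, 0, 0.007], [0, 0, 0], 0.036], [[0, 0, 0], [0, 0, 0], 0.0], [[0, 0, 0], [0, 0, 0], 0.0], [[0, 0, 0], [0, 0, 0], 0.0]]}}

```text
t: 34.18
ee_pos: [463.1, -173.0, 92.9]
eef_rot: [0.0, 0.998, -0.056, 0.001]
wrist_force: [0.4, 0.2, -0.3]
finger_gap: 19.5
grasp_force: 0.0
```

{"fn": "move_arm", "kwargs": {"targets": [[[0, 0, 0], [0, 0, 0], 0.0], [[0, 0, 0], [0, 0, 0], 0.0], [[0, 0, 0], [0, 0, 0], 0.0], [[0, 0, 0], [0, 0, 0], 0.0], [[0, 0, 0], [0, 0, 0], 0.0], [[0, 0, 0], [0, 0, 0], 0.0], [[0, 0, 0], [0, 0, 0], 0.0], [[0, 0, 0], [0, 0, 0], 0.0], [[0, 0, 0], [0, 0, 0], 0.0], [[0, 0, 0], [0, 0, 0], 0.0]]}}

```text
t: 35.02
ee_pos: [463.1, -172.1, 92.7]
eef_rot: [-0.001, 0.998, -0.056, 0.001]
wrist_force: [0.4, 7.1, 3.8]
finger_gap: 8.8
grasp_force: 30.0
```

{"fn": "move_arm", "kwargs": {"targets": [[[0, -0.004, -0.0016], [0, 0, 0], 0.0], [[0, -0.0041, -0.0015], [0, 0, 0], 0.0], [[0, -0.0041, -0.0014], [0, 0, 0], 0.0], [[0, -0.0042, -0.0012], [0, 0, 0], 0.0], [[0, -0.0043, -0.001], [0, 0, 0], 0.0], [[0, -0.0043, -0.001], [0, 0, 0], 0.0], [[0, -0.0043, -0.0008], [0, 0, 0], 0.0], [[0, -0.0044, -0.0007], [0, 0, 0], 0.0], [[0, -0.0044, -0.0005], [0, 0, 0], 0.0], [[0, 0, 0], [0, 0, 0], 0.0]]}}

```text
t: 35.85
ee_pos: [467.8, -135.1, 102.9]
eef_rot: [0.001, 0.998, -0.056, 0.001]
wrist_force: [2.0, -1.7, 7.4]
finger_gap: 8.7
grasp_force: 30.0
```

{"fn": "move_arm", "kwargs": {"targets": [[[0, -0.0043, -0.0004], [0, 0, 0], 0.0], [[0, -0.0044, -0.0002], [0, 0, 0], 0.0], [[0, -0.0044, 0], [0, 0, 0], 0.0], [[0, -0.0044, 0.0001], [0, 0, 0], 0.0], [[0, -0.0044, 0.0002], [0, 0, 0], 0.0], [[0, -0.0044, 0.0004], [0, 0, 0], 0.0], [[0, -0.0044, 0.0005], [0, 0, 0], 0.0], [[0, -0.0044, 0.0007], [0, 0, 0], 0.0], [[0, -0.0043, 0.0008], [0, 0, 0], 0.0], [[0, 0, 0], [0, 0, 0], 0.0]]}}

```text
t: 36.68
ee_pos: [472.4, -95.7, 100.6]
eef_rot: [0.0, 0.998, -0.056, 0.001]
wrist_force: [4.2, 0.6, 4.3]
finger_gap: 8.9
grasp_force: 30.0
```

{"fn": "move_arm", "kwargs": {"targets": [[[0, -0.0043, 0.001], [0, 0, 0], 0.0], [[0, -0.0043, 0.001], [0, 0, 0], 0.0], [[0, -0.0042, 0.0012], [0, 0, 0], 0.0], [[0, -0.0042, 0.0014], [0, 0, 0], 0.0], [[0, -0.0041, 0.0015], [0, 0, 0], 0.0], [[0, -0.004, 0.0017], [0, 0, 0], 0.0], [[0, 0, 0], [0, 0, 0], 0.0], [[0, 0, 0], [0, 0, 0], 0.0], [[0, 0, 0], [0, 0, 0], 0.0], [[0, 0, 0], [0, 0, 0], 0.0]]}}

```text
t: 37.52
ee_pos: [475.1, -70.7, 92.4]
eef_rot: [0.0, 0.998, -0.056, 0.001]
wrist_force: [6.1, 0.0, 1.2]
finger_gap: 8.9
grasp_force: 30.0
```

{"fn": "move_arm", "kwargs": {"targets": [[[0, -0.004, 0.0018], [0, 0, 0], 0.0], [[0, -0.004, 0.0019], [0, 0, 0], 0.0], [[0, -0.0039, 0.0021], [0, 0, 0], 0.0], [[0, -0.0038, 0.0022], [0, 0, 0], 0.0], [[0, -0.0038, 0.0023], [0, 0, 0], 0.0], [[0, -0.0037, 0.0023], [0, 0, 0], 0.0], [[0, 0, 0], [0, 0, 0], 0.0], [[0, 0, 0], [0, 0, 0], 0.0], [[0, 0, 0], [0, 0, 0], 0.0], [[0, 0, 0], [0, 0, 0], 0.0]]}}

```text
t: 38.35
ee_pos: [477.8, -48.0, 79.8]
eef_rot: [0.0, 0.998, -0.056, 0.001]
wrist_force: [5.8, -2.6, -0.6]
finger_gap: 8.9
grasp_force: 30.0
```

{"fn": "move_arm", "kwargs": {"targets": [[[0, -0.002, 0.0014], [0, 0, 0], 0.0], [[0, -0.002, 0.0014], [0, 0, 0], 0.0], [[0, -0.002, 0.0014], [0, 0, 0], 0.0], [[0, -0.001, 0.0008], [0, 0, 0], 0.0], [[0, -0.001, 0.0008], [0, 0, 0], 0.0], [[0, 0, 0], [0, 0, 0], 0.0], [[0, 0, 0], [0, 0, 0], 0.0], [[0, 0, 0], [0, 0, 0], 0.0], [[0, 0, 0], [0, 0, 0], 0.0], [[0, 0, 0], [0, 0, 0], 0.0]]}}

```text
t: 39.18
ee_pos: [478.7, -41.4, 74.9]
eef_rot: [0.001, 0.998, -0.056, 0.002]
wrist_force: [-0.3, -13.2, 12.4]
finger_gap: 9.3
grasp_force: 30.0
```

{"fn": "move_arm", "kwargs": {"targets": [[[0, -0.001, 0.0008], [0, 0, 0], 0.0], [[0, 0, 0], [0, 0, 0], 0.0], [[0, 0, 0], [0, 0, 0], 0.0], [[0, 0, 0], [0, 0, 0], 0.0], [[0, 0, 0], [0, 0, 0], 0.0], [[0, 0, 0], [0, 0, 0], 0.0], [[0, 0, 0], [0, 0, 0], 0.0], [[0, 0, 0], [0, 0, 0], 0.0], [[0, 0, 0], [0, 0, 0], 0.0], [[0, 0, 0], [0, 0, 0], 0.0]]}}

```text
t: 40.02
ee_pos: [478.9, -41.3, 74.8]
eef_rot: [0.002, 0.998, -0.056, 0.002]
wrist_force: [-4.9, -20.1, 20.3]
finger_gap: 9.1
grasp_force: 30.0
```

{"fn": "move_arm", "kwargs": {"targets": [[[0, 0.0015, -0.0012], [0, 0, 0], 0.0], [[0, 0, 0], [0, 0, 0], 0.03], [[0, 0, 0], [0, 0, 0], 0.03], [[0, 0, 0], [0, 0, 0], 0.03], [[0, 0, -0.01], [0, 0, 0], 0.03], [[0, 0, -0.02], [0, 0, 0], 0.03], [[0, 0, -0.03], [0, 0, 0], 0.03], [[0, 0, -0.04], [0, 0, 0], 0.08], [[0, 0, -0.04], [0, 0, 0], 0.09], [[0, 0, -0.03], [0, 0, 0], 0.09]]}}

```text
t: 40.85
ee_pos: [477.5, -40.1, 247.7]
eef_rot: [0.0, 0.998, -0.056, 0.001]
wrist_force: [1.5, 0.3, 0.2]
finger_gap: 46.5
grasp_force: 0.0
```

```bash
cat > mug.py <<'E'
from h import *
def ringpx(c,x,y,r,z,n=48):
    a=np.linspace(0,2*np.pi,n,endpoint=False);return w2px(c,np.c_[x+r*np.cos(a),y+r*np.sin(a),np.full(n,z)])
def samp(g,p): return cv2.remap(g,p[:,0].astype(np.float32)[None],p[:,1].astype(np.float32)[None],1)[0]
def score(c,g,x,y,z=70):
    rim=samp(g,ringpx(c,x,y,32.5,z)); ins=np.r_[samp(g,ringpx(c,x,y,25,z)),samp(g,ringpx(c,x,y,15,z-30))]
    return np.median(rim)*.5+rim.mean()*.5-ins.mean()
def find(c,x0,y0,R=30,step=2,z=70):
    g=cv2.cvtColor(c['color'],cv2.COLOR_RGB2GRAY).astype(np.float32)
    best=max((score(c,g,x0+i,y0+j,z),x0+i,y0+j) for i in np.arange(-R,R+1,step) for j in np.arange(-R,R+1,step))
    return max((score(c,g,best[1]+i,best[2]+j,z),best[1]+i,best[2]+j) for i in np.arange(-2,2.1,.5) for j in np.arange(-2,2.1,.5))
E
python3 - <<'E'
from mug import *
plan(646,-303,200,120)
t=cam('top','top3.png');w=cam('wrist','w13.png')
old=cv2.cvtColor(cv2.imread('pics/top0.png'),cv2.COLOR_BGR2RGB);t0=dict(t);t0['color']=old
for m in((646,-303),(558,-362),(502,-458),(455,-353)):print(m,np.round(find(t0,*m),1),np.round(find(t,*m),1))
# clamp rod at closed pose, in wrist view
z1=lambda u,v,z:px2w(t,190+u/4,120+v/4,z)
print('burner',z1(295,205,90))
print(w2px(w,[[478.5+30,-41-3,113],[478.5-30,-41+3,113]]))
E
```

```text
at [477.5 -40.1 247.7] phi -6.41 gap 46.5 gf 0.0 F [1.5 0.3 0.2] tilt [ 0.14 -0.01] t 40.9
  tool shift mm [196.6 242.5  48.2] len 316 turn z rad -2.206
(646, -303) [  38.8  654.  -299.5] [  31.3  654.  -298.5]
(558, -362) [  35.9  559.  -362. ] [  32.2  561.  -359.5]
(502, -458) [  36.2  501.  -462. ] [  30.9  502.  -460.5]
(455, -353) [  36.4  451.5 -352. ] [  37.4  451.  -351.5]
burner [654.60657861 -39.17293054  90.        ]
[[282.04468669 170.54081443]
 [282.70942893 221.23090449]]
```

{"fn": "move_arm", "kwargs": {"targets": [[[0.0204, 0.0238, 0], [0, 0, 0], 0.092], [[0.0204, 0.0238, 0], [0, 0, 0], 0.092], [[0.0204, 0.0238, 0], [0, 0, 0], 0.092], [[0.0204, 0.0238, 0], [0, 0, 0], 0.092], [[0.0204, 0.0238, 0], [0, 0, 0], 0.092], [[0.0204, 0.0238, 0], [0, 0, 0], 0.092], [[0.0204, 0.0238, 0], [0, 0, 0], 0.092], [[0.0204, 0.0238, 0], [0, 0, 0], 0.092], [[0.0204, 0.0238, 0], [0, 0, 0], 0.092], [[0.0204, 0.0238, 0], [0, 0, 0], 0.092]]}}

```text
t: 41.78
ee_pos: [654.0, -300.5, 243.1]
eef_rot: [-0.0, 0.998, -0.056, -0.001]
wrist_force: [0.4, 0.2, 0.2]
finger_gap: 92.2
grasp_force: 0.0
```

{"fn": "move_arm", "kwargs": {"targets": [[[0, 0, 0], [0, 0, -0.122], 0.092], [[0, 0, 0], [0, 0, -0.122], 0.092], [[0, 0, 0], [0, 0, -0.122], 0.092], [[0, 0, 0], [0, 0, -0.122], 0.092], [[0, 0, 0], [0, 0, -0.122], 0.092], [[0, 0, 0], [0, 0, -0.122], 0.092], [[0, 0, 0], [0, 0, -0.122], 0.092], [[0, 0, 0], [0, 0, -0.122], 0.092], [[0, 0, 0], [0, 0, -0.122], 0.092], [[0, 0, 0], [0, 0, -0.122], 0.092]]}}

```text
t: 42.62
ee_pos: [653.5, -299.2, 243.0]
eef_rot: [-0.001, 0.849, 0.529, -0.0]
wrist_force: [0.7, -0.2, -0.1]
finger_gap: 92.3
grasp_force: 0.0
```

{"fn": "move_arm", "kwargs": {"targets": [[[0, 0, 0], [0, 0, -0.122], 0.092], [[0, 0, 0], [0, 0, -0.122], 0.092], [[0, 0, 0], [0, 0, -0.122], 0.092], [[0, 0, 0], [0, 0, -0.122], 0.092], [[0, 0, 0], [0, 0, -0.122], 0.092], [[0, 0, 0], [0, 0, -0.122], 0.092], [[0, 0, 0], [0, 0, -0.122], 0.092], [[0, 0, 0], [0, 0, -0.122], 0.092], [[0, 0, 0.02], [0, 0, 0], 0.092], [[0, 0, 0.02], [0, 0, 0], 0.092]]}}

```text
t: 43.45
ee_pos: [653.8, -299.4, 203.7]
eef_rot: [0.0, 0.504, 0.864, 0.0]
wrist_force: [0.2, -0.4, -1.3]
finger_gap: 91.8
grasp_force: 0.0
```

```bash
cat >> mug.py <<'E'
def handle(c,x,y):
    g=cv2.cvtColor(c['color'],cv2.COLOR_RGB2GRAY).astype(np.float32)
    a=np.linspace(0,2*np.pi,36,endpoint=False);o=[]
    for q in a:
        o.append(np.mean([samp(g,w2px(c,[[x+r*np.cos(q),y+r*np.sin(q),h]]))[0] for r in(48,54) for h in(35,)]))
    print('around(0..350)',np.round(o).astype(int).tolist())
E
python3 - <<'E'
from mug import *
plan(654,-299,4,120)
w=cam('wrist','w14.png');s=find(w,654,-299,20);print(np.round(s,1))
plan(s[1],s[2],4,120);handle(w,s[1],s[2])
t=load('top');h0=find(t,654,-299,4);handle(t,654,-298.5)
E
```

```text
at [ 653.8 -299.4  203.7] phi 119.46 gap 91.8 gf 0.0 F [ 0.2 -0.4 -1.3] tilt [ 0.05 -0.02] t 43.5
  tool shift mm [  0.4   0.3 199.7] len 200 turn z rad -0.009
[  88.7  650.  -302.5]
at [ 652.5 -298.8  198. ] phi 119.42 gap 92.1 gf 0.0 F [ 0.3 -0.3 -3.6] tilt [-0.32  0.17] t 43.5
  tool shift mm [ -3.   -3.4 194. ] len 194 turn z rad -0.010
around(0..350) [183, 150, 190, 190, 191, 147, 145, 105, 107, 106, 106, 129, 185, 185, 186, 187, 188, 150, 185, 186, 185, 185, 185, 185, 182, 186, 102, 103, 103, 100, 100, 95, 157, 174, 182, 182]
around(0..350) [174, 156, 180, 180, 176, 143, 122, 115, 112, 112, 117, 124, 161, 176, 176, 178, 178, 156, 173, 177, 147, 116, 126, 137, 149, 120, 110, 109, 109, 107, 111, 129, 155, 173, 175, 174]
```

Run:
```python
from mug import *
for i in range(2):
  plan(650.5,-302,4,119.4);w=cam('wrist','w15.png');s=find(w,652,-301,12);print(np.round(s,1))
```

```text
at [ 652.5 -298.8  198. ] phi 119.42 gap 92.1 gf 0.0 F [ 0.3 -0.3 -3.6] tilt [-0.32  0.17] t 43.5
  tool shift mm [ -2.8  -2.7 194. ] len 194 turn z rad 0.000
[  89.   650.  -302.5]
at [ 652.4 -298.8  199.6] phi 119.40 gap 91.7 gf 0.0 F [-0.1 -0.3 -0.2] tilt [-0.35  0.19] t 43.5
  tool shift mm [ -3.   -2.5 195.5] len 196 turn z rad 0.000
[  89.4  650.  -302.5]
```

{"fn": "move_arm", "kwargs": {"targets": [[[-0.003, -0.003, 0.02], [0, 0, 0], 0.092], [[0, 0, 0.03], [0, 0, 0], 0.092], [[0, 0, 0.03], [0, 0, 0], 0.092], [[0, 0, 0.03], [0, 0, 0], 0.092], [[0, 0, 0.03], [0, 0, 0], 0.092], [[0, 0, 0.03], [0, 0, 0], 0.092], [[0, 0, 0.02], [0, 0, 0], 0.092], [[0, 0, 0.005], [0, 0, 0], 0.092], [[0, 0, 0], [0, 0, 0], 0.092], [[0, 0, 0], [0, 0, 0], 0.092]]}}

```text
t: 44.43
ee_pos: [653.4, -304.2, 10.9]
eef_rot: [0.001, 0.505, 0.863, 0.0]
wrist_force: [-0.6, 0.3, 0.2]
finger_gap: 91.9
grasp_force: 0.0
```

{"fn": "move_arm", "kwargs": {"targets": [[[0, 0, 0], [0, 0, 0], 0.04], [[0, 0, 0], [0, 0, 0], 0.04], [[0, 0, 0], [0, 0, 0], 0.04], [[0, 0, 0], [0, 0, 0], 0.04], [[0, 0, 0], [0, 0, 0], 0.04], [[0, 0, 0], [0, 0, 0], 0.04], [[0, 0, 0], [0, 0, 0], 0.04], [[0, 0, 0], [0, 0, 0], 0.04], [[0, 0, 0], [0, 0, 0], 0.04], [[0, 0, 0], [0, 0, 0], 0.04]]}}

```text
t: 45.27
ee_pos: [652.8, -304.0, 9.7]
eef_rot: [0.001, 0.505, 0.863, 0.0]
wrist_force: [-0.4, 0.7, 6.4]
finger_gap: 68.6
grasp_force: 30.0
```

{"fn": "move_arm", "kwargs": {"targets": [[[0, 0, -0.005], [0, 0, 0], 0.04], [[0, 0, -0.015], [0, 0, 0], 0.04], [[0, 0, -0.025], [0, 0, 0], 0.04], [[0, 0, -0.025], [0, 0, 0], 0.04], [[0, 0, -0.025], [0, 0, 0], 0.04], [[0, 0, -0.025], [0, 0, 0], 0.04], [[0, 0, -0.025], [0, 0, 0], 0.04], [[0, 0, -0.025], [0, 0, 0], 0.04], [[0, 0, -0.02], [0, 0, 0], 0.04], [[0, 0, 0], [0, 0, 0], 0.04]]}}

```text
t: 46.1
ee_pos: [653.6, -304.3, 205.0]
eef_rot: [0.004, 0.505, 0.863, 0.0]
wrist_force: [-0.0, -0.9, 0.2]
finger_gap: 68.8
grasp_force: 30.0
```

{"fn": "move_arm", "kwargs": {"targets": [[[0.0248, 0.0202, 0], [0, 0, 0], 0.04], [[0.0248, 0.0202, 0], [0, 0, 0], 0.04], [[0.0248, 0.0202, 0], [0, 0, 0], 0.04], [[0.0248, 0.0202, 0], [0, 0, 0], 0.04], [[0.0248, 0.0202, 0], [0, 0, 0], 0.04], [[0.0248, 0.0202, 0], [0, 0, 0], 0.04], [[0.0248, 0.0202, 0], [0, 0, 0], 0.04], [[0.0248, 0.0202, 0], [0, 0, 0], 0.04], [[0.0248, 0.0202, 0], [0, 0, 0], 0.04], [[0.0248, 0.0202, 0], [0, 0, 0], 0.04]]}}

```text
t: 46.93
ee_pos: [706.5, 13.1, 198.0]
eef_rot: [-0.001, 0.505, 0.863, -0.0]
wrist_force: [-0.3, -0.9, -2.2]
finger_gap: 68.8
grasp_force: 30.0
```

{"fn": "move_arm", "kwargs": {"targets": [[[0, 0, 0], [0, 0, 0.105], 0.04], [[0, 0, 0], [0, 0, 0.105], 0.04], [[0, 0, 0], [0, 0, 0.105], 0.04], [[0, 0, 0], [0, 0, 0.105], 0.04], [[0, 0, 0], [0, 0, 0.105], 0.04], [[0, 0, 0], [0, 0, 0.105], 0.04], [[0, 0, 0], [0, 0, 0], 0.04], [[0, 0, 0], [0, 0, 0], 0.04], [[0, 0, 0], [0, 0, 0], 0.04], [[0, 0, 0], [0, 0, 0], 0.04]]}}

```text
t: 47.77
ee_pos: [706.7, 11.5, 198.5]
eef_rot: [-0.0, 0.746, 0.665, -0.0]
wrist_force: [-0.5, 0.2, -2.0]
finger_gap: 68.8
grasp_force: 30.0
```

Run:
```python
from mug import *
plan(706.7,11.2,118,83.5)
t=cam('top','top4.png')
for m in((561,-360),(502,-460),(451,-351)):print(m,np.round(find(t,*m,R=40),1))
```

```text
at [706.7  11.5 198.5] phi 83.44 gap 68.8 gf 30.0 F [-0.5  0.2 -2. ] tilt [-0.02  0.  ] t 47.8
  tool shift mm [-0.3  0.  80.5] len 81 turn z rad -0.001
(561, -360) [  25.3  559.5 -361.5]
(502, -460) [  10.2  508.5 -501. ]
(451, -351) [  17.2  465.  -309. ]
```

{"fn": "move_arm", "kwargs": {"targets": [[[0, 0, 0.015], [0, 0, 0], 0.04], [[0, 0, 0.02], [0, 0, 0], 0.04], [[0, 0, 0.02], [0, 0, 0], 0.04], [[0, 0, 0.015], [0, 0, 0], 0.04], [[0, 0, 0.01], [0, 0, 0], 0.04], [[0, 0, 0.003], [0, 0, 0], 0.04], [[0, 0, 0.002], [0, 0, 0], 0.04], [[0, 0, 0], [0, 0, 0], 0.04], [[0, 0, 0], [0, 0, 0], 0.04], [[0, 0, 0], [0, 0, 0], 0.04]]}}

```text
t: 48.65
ee_pos: [707.2, 11.4, 114.8]
eef_rot: [0.0, 0.747, 0.665, 0.001]
wrist_force: [-0.3, -1.0, -0.5]
finger_gap: 68.6
grasp_force: 30.0
```

{"fn": "move_arm", "kwargs": {"targets": [[[0, 0, 0.001], [0, 0, 0], 0.04], [[0, 0, 0.001], [0, 0, 0], 0.04], [[0, 0, 0.001], [0, 0, 0], 0.04], [[0, 0, 0], [0, 0, 0], 0.04], [[0, 0, 0], [0, 0, 0], 0.04], [[0, 0, 0], [0, 0, 0], 0.04], [[0, 0, 0], [0, 0, 0], 0.04], [[0, 0, 0], [0, 0, 0], 0.04], [[0, 0, 0], [0, 0, 0], 0.04], [[0, 0, 0], [0, 0, 0], 0.04]]}}

```text
t: 49.48
ee_pos: [707.0, 11.5, 111.7]
eef_rot: [0.0, 0.747, 0.665, 0.0]
wrist_force: [-3.0, 0.5, 5.9]
finger_gap: 68.7
grasp_force: 30.0
```

Contact at the expected height. Release, lift, and look for the next mug.

{"fn": "move_arm", "kwargs": {"targets": [[[0, 0, 0], [0, 0, 0], 0.082], [[0, 0, 0], [0, 0, 0], 0.082], [[0, 0, 0], [0, 0, 0], 0.082], [[0, 0, 0], [0, 0, 0], 0.082], [[0, 0, -0.01], [0, 0, 0], 0.082], [[0, 0, -0.03], [0, 0, 0], 0.082], [[0, 0, -0.04], [0, 0, 0], 0.092], [[0, 0, -0.03], [0, 0, 0], 0.092], [[0, 0, 0], [0, 0, 0], 0.092], [[0, 0, 0], [0, 0, 0], 0.092]]}}

```text
t: 50.32
ee_pos: [707.4, 11.4, 223.5]
eef_rot: [0.001, 0.747, 0.665, 0.001]
wrist_force: [0.4, 0.0, -0.4]
finger_gap: 92.2
grasp_force: 0.0
```

Run:
```python
from mug import *
plan(560,-361,222,90)
w=cam('wrist','w16.png')
print('placed',np.round(find(w,707,11,20,2,172),1))
t=cam('top','top5.png')
for m in((561,-360),(502,-460),(451,-351)):print(m,np.round(find(t,*m,R=40),1))
```

```text
at [707.4  11.4 223.5] phi 83.30 gap 92.2 gf 0.0 F [ 0.4  0.  -0.4] tilt [ 0.24 -0.01] t 50.3
  tool shift mm [-387.1 -102.9    0.9] len 401 turn z rad -0.117
placed [ 94.8 707.   13.5]
(561, -360) [  27.5  559.5 -361.5]
(502, -460) [  10.3  506.5 -500.5]
(451, -351) [  18.2  463.  -309.5]
```

{"fn": "move_arm", "kwargs": {"targets": [[[-0.032, -0.0086, 0], [0, 0, 0], 0.092], [[-0.032, -0.0086, 0], [0, 0, 0], 0.092], [[-0.032, -0.0086, 0], [0, 0, 0], 0.092], [[-0.032, -0.0086, 0], [0, 0, 0], 0.092], [[-0.032, -0.0086, 0], [0, 0, 0], 0.092], [[-0.032, -0.0086, 0], [0, 0, 0], 0.092], [[-0.032, -0.0086, 0], [0, 0, 0], 0.092], [[-0.032, -0.0086, 0], [0, 0, 0], 0.092], [[-0.032, -0.0086, 0], [0, 0, 0], 0.092], [[-0.032, -0.0086, 0], [0, 0, 0], 0.092]]}}

```text
t: 51.25
ee_pos: [582.8, -297.5, 219.3]
eef_rot: [-0.001, 0.747, 0.665, -0.0]
wrist_force: [0.2, -0.5, 0.2]
finger_gap: 92.1
grasp_force: 0.0
```

{"fn": "move_arm", "kwargs": {"targets": [[[-0.033, -0.0086, 0], [0, 0, 0], 0.092], [[-0.033, -0.0086, 0], [0, 0, 0], 0.092], [[0, 0, 0], [0, 0, -0.117], 0.092], [[0, 0, 0], [0, 0, 0], 0.092], [[0, 0, 0], [0, 0, 0], 0.092], [[0, 0, 0], [0, 0, 0], 0.092], [[0, 0, 0], [0, 0, 0], 0.092], [[0, 0, 0], [0, 0, 0], 0.092], [[0, 0, 0], [0, 0, 0], 0.092], [[0, 0, 0], [0, 0, 0], 0.092]]}}

```text
t: 52.08
ee_pos: [559.4, -359.5, 220.8]
eef_rot: [0.0, 0.707, 0.707, 0.0]
wrist_force: [-0.3, 0.7, -0.4]
finger_gap: 91.9
grasp_force: 0.0
```

Run:
```python
from mug import *
w=cam('wrist','w17.png');s=find(w,559,-361,30);print(np.round(s,1))
plan(s[1],s[2],9,90);handle(w,s[1],s[2])
for m in((561,-360),(502,-460),(451,-351)):print(m,np.round(find(w,*m,R=40),1))
```

```text
[  85.7  556.  -364.5]
at [ 559.4 -359.6  220.8] phi 90.00 gap 91.8 gf 0.0 F [ 0.1 -0.1  0.4] tilt [ 0. -0.] t 52.1
  tool shift mm [ -4.9  -3.4 211.8] len 212 turn z rad -0.000
around(0..350) [177, 177, 178, 180, 181, 182, 178, 179, 178, 177, 177, 176, 176, 178, 178, 179, 179, 178, 179, 174, 135, 138, 173, 174, 174, 176, 124, 96, 136, 98, 98, 97, 97, 106, 174, 175]
(561, -360) [  85.7  556.  -364.5]
(502, -460) [  37.3  463.5 -465.5]
(451, -351) [  25.4  476.5 -339.5]
```

{"fn": "move_arm", "kwargs": {"targets": [[[-0.007, -0.0035, 0.02], [0, 0, 0], 0.092], [[0, 0, 0.03], [0, 0, 0], 0.092], [[0, 0, 0.03], [0, 0, 0], 0.092], [[0, 0, 0.03], [0, 0, 0], 0.092], [[0, 0, 0.03], [0, 0, 0], 0.092], [[0, 0, 0.03], [0, 0, 0], 0.092], [[0, 0, 0.025], [0, 0, 0], 0.092], [[0, 0, 0.015], [0, 0, 0], 0.092], [[0, 0, 0], [0, 0, 0], 0.092], [[0, 0, 0], [0, 0, 0], 0.092]]}}

```text
t: 52.97
ee_pos: [555.7, -366.7, 10.7]
eef_rot: [-0.0, 0.707, 0.707, -0.0]
wrist_force: [-0.2, -0.0, -0.2]
finger_gap: 92.0
grasp_force: 0.0
```

{"fn": "move_arm", "kwargs": {"targets": [[[0, 0, 0], [0, 0, 0], 0.04], [[0, 0, 0], [0, 0, 0], 0.04], [[0, 0, 0], [0, 0, 0], 0.04], [[0, 0, 0], [0, 0, 0], 0.04], [[0, 0, 0], [0, 0, 0], 0.04], [[0, 0, 0], [0, 0, 0], 0.04], [[0, 0, 0], [0, 0, 0], 0.04], [[0, 0, 0], [0, 0, 0], 0.04], [[0, 0, 0], [0, 0, 0], 0.04], [[0, 0, 0], [0, 0, 0], 0.04]]}}

```text
t: 53.8
ee_pos: [556.1, -367.1, 11.7]
eef_rot: [0.001, 0.707, 0.707, 0.0]
wrist_force: [-0.9, 1.7, 5.9]
finger_gap: 67.9
grasp_force: 29.5
```

{"fn": "move_arm", "kwargs": {"targets": [[[0, 0, -0.005], [0, 0, 0], 0.04], [[0, 0, -0.015], [0, 0, 0], 0.04], [[0, 0, -0.025], [0, 0, 0], 0.04], [[0, 0, -0.025], [0, 0, 0], 0.04], [[0, 0, -0.025], [0, 0, 0], 0.04], [[0, 0, -0.025], [0, 0, 0], 0.04], [[0, 0, -0.025], [0, 0, 0], 0.04], [[0, 0, -0.025], [0, 0, 0], 0.04], [[0, 0, -0.025], [0, 0, 0], 0.04], [[0, 0, -0.02], [0, 0, 0], 0.04]]}}

```text
t: 54.63
ee_pos: [555.7, -366.8, 228.0]
eef_rot: [0.001, 0.707, 0.707, 0.0]
wrist_force: [-0.3, -0.3, -1.2]
finger_gap: 67.9
grasp_force: 29.5
```

Run:
```python
from mug import *
plan(692.7,-112,215,83.4)
t=cam('top','top6.png')
for m in((502,-460),(451,-351)):print(m,np.round(find(t,*m,R=40),1))
```

```text
at [ 555.7 -366.8  228. ] phi 90.00 gap 67.9 gf 29.5 F [-0.3 -0.3 -1.2] tilt [ 0.05 -0.04] t 54.6
  tool shift mm [254.8 137.   13. ] len 290 turn z rad 0.115
(502, -460) [  24.   481.5 -485.5]
(451, -351) [  12.1  492.5 -309. ]
```

{"fn": "move_arm", "kwargs": {"targets": [[[0.0283, 0.0152, 0], [0, 0, 0], 0.04], [[0.0283, 0.0152, 0], [0, 0, 0], 0.04], [[0.0283, 0.0152, 0], [0, 0, 0], 0.04], [[0.0283, 0.0152, 0], [0, 0, 0], 0.04], [[0.0283, 0.0152, 0], [0, 0, 0], 0.04], [[0.0283, 0.0152, 0], [0, 0, 0], 0.04], [[0.0283, 0.0152, 0], [0, 0, 0], 0.04], [[0.0283, 0.0152, 0], [0, 0, 0], 0.04], [[0.0283, 0.0152, 0], [0, 0, 0], 0.04], [[0, 0, 0], [0, 0, 0.115], 0.04]]}}

```text
t: 55.52
ee_pos: [694.0, -106.7, 224.3]
eef_rot: [-0.001, 0.744, 0.668, -0.0]
wrist_force: [-0.1, -0.5, -1.9]
finger_gap: 68.1
grasp_force: 29.5
```

{"fn": "move_arm", "kwargs": {"targets": [[[0, 0, 0], [0, 0, 0], 0.04], [[0, 0, 0.02], [0, 0, 0], 0.04], [[0, 0, 0.02], [0, 0, 0], 0.04], [[0, 0, 0.02], [0, 0, 0], 0.04], [[0, 0, 0.02], [0, 0, 0], 0.04], [[0, 0, 0.015], [0, 0, 0], 0.04], [[0, 0, 0.01], [0, 0, 0], 0.04], [[0, 0, 0.003], [0, 0, 0], 0.04], [[0, 0, 0], [0, 0, 0], 0.04], [[0, 0, 0], [0, 0, 0], 0.04]]}}

```text
t: 56.35
ee_pos: [692.6, -112.3, 118.3]
eef_rot: [0.0, 0.746, 0.666, 0.0]
wrist_force: [-0.0, 0.4, -1.5]
finger_gap: 65.8
grasp_force: 30.0
```

{"fn": "move_arm", "kwargs": {"targets": [[[0, 0, 0.002], [0, 0, 0], 0.04], [[0, 0, 0.001], [0, 0, 0], 0.04], [[0, 0, 0.001], [0, 0, 0], 0.04], [[0, 0, 0], [0, 0, 0], 0.04], [[0, 0, 0], [0, 0, 0], 0.04], [[0, 0, 0], [0, 0, 0], 0.04], [[0, 0, 0], [0, 0, 0], 0.04], [[0, 0, 0], [0, 0, 0], 0.04], [[0, 0, 0], [0, 0, 0], 0.04], [[0, 0, 0], [0, 0, 0], 0.04]]}}

```text
t: 57.18
ee_pos: [692.5, -112.2, 113.8]
eef_rot: [-0.0, 0.747, 0.665, -0.0]
wrist_force: [-0.7, -0.6, -1.1]
finger_gap: 65.9
grasp_force: 30.0
```

{"fn": "move_arm", "kwargs": {"targets": [[[0, 0, 0.001], [0, 0, 0], 0.04], [[0, 0, 0], [0, 0, 0], 0.04], [[0, 0, 0.001], [0, 0, 0], 0.04], [[0, 0, 0], [0, 0, 0], 0.04], [[0, 0, 0.001], [0, 0, 0], 0.04], [[0, 0, 0], [0, 0, 0], 0.04], [[0, 0, 0], [0, 0, 0], 0.04], [[0, 0, 0], [0, 0, 0], 0.04], [[0, 0, 0], [0, 0, 0], 0.04], [[0, 0, 0], [0, 0, 0], 0.04]]}}

```text
t: 58.02
ee_pos: [692.6, -112.3, 111.9]
eef_rot: [0.0, 0.747, 0.665, 0.0]
wrist_force: [-3.9, -0.8, 7.4]
finger_gap: 65.9
grasp_force: 30.0
```

Run:
```python
from mug import *
w=cam('wrist','w18.png')
plan(692.7,-112,110,83.4)
for z in(165,172,180):print(z,np.round(find(w,692,-112,20,2,z),1))
```

```text
at [ 692.6 -112.3  111.9] phi 83.41 gap 66.2 gf 30.0 F [-3.3  0.2  6.5] tilt [ 0.04 -0.02] t 58.1
  tool shift mm [0.3 0.  1.9] len 2 turn z rad 0.000
165 [  50.   691.5 -120. ]
172 [  79.  692. -119.]
180 [  47.7  670.  -126.5]
```

{"fn": "move_arm", "kwargs": {"targets": [[[0, 0, 0], [0, 0, 0], 0.082], [[0, 0, 0], [0, 0, 0], 0.082], [[0, 0, 0], [0, 0, 0], 0.082], [[0, 0, 0], [0, 0, 0], 0.082], [[0, 0, -0.01], [0, 0, 0], 0.082], [[0, 0, -0.03], [0, 0, 0], 0.082], [[0, 0, -0.04], [0, 0, 0], 0.092], [[0, 0, -0.03], [0, 0, 0], 0.092], [[0, 0, 0], [0, 0, 0], 0.092], [[0, 0, 0], [0, 0, 0], 0.092]]}}

```text
t: 58.9
ee_pos: [693.1, -112.2, 223.4]
eef_rot: [0.002, 0.747, 0.665, 0.001]
wrist_force: [-0.3, 0.1, 0.2]
finger_gap: 91.9
grasp_force: 0.0
```

Run:
```python
from mug import *
w=cam('wrist','w19.png')
print(np.round(find(w,692,-119,20,2,172),1),np.round(find(w,707,13,20,2,172),1))
plan(451,-351,222,90)
t=cam('top','top7.png')
for m in((502,-460),(451,-351)):print(m,np.round(find(t,*m,R=45),1))
```

```text
[  95.  691. -123.] [ 42.5 703.5   3. ]
at [ 692.6 -112.1  221.1] phi 83.41 gap 92.3 gf 0.0 F [ 0.3 -0.5 -1.4] tilt [ 0.04 -0.01] t 59.0
  tool shift mm [-265.  -212.6   -1. ] len 340 turn z rad -0.115
(502, -460) [  10.   506.5 -501. ]
(451, -351) [  19.2  440.5 -307.5]
```

{"fn": "move_arm", "kwargs": {"targets": [[[-0.0265, -0.0213, 0], [0, 0, 0], 0.092], [[-0.0265, -0.0213, 0], [0, 0, 0], 0.092], [[-0.0265, -0.0213, 0], [0, 0, 0], 0.092], [[-0.0265, -0.0213, 0], [0, 0, 0], 0.092], [[-0.0265, -0.0213, 0], [0, 0, 0], 0.092], [[-0.0265, -0.0213, 0], [0, 0, 0], 0.092], [[-0.0265, -0.0213, 0], [0, 0, 0], 0.092], [[-0.0265, -0.0213, 0], [0, 0, 0], 0.092], [[-0.0265, -0.0213, 0], [0, 0, 0], 0.092], [[-0.0265, -0.0213, 0], [0, 0, 0], 0.092]]}}

```text
t: 59.83
ee_pos: [448.8, -351.5, 219.4]
eef_rot: [-0.001, 0.747, 0.665, -0.0]
wrist_force: [1.0, 0.5, -1.4]
finger_gap: 91.9
grasp_force: 0.0
```

{"fn": "move_arm", "kwargs": {"targets": [[[0, 0, 0], [0, 0, -0.115], 0.092], [[0, 0, 0], [0, 0, 0], 0.092], [[0, 0, 0], [0, 0, 0], 0.092], [[0, 0, 0], [0, 0, 0], 0.092], [[0, 0, 0], [0, 0, 0], 0.092], [[0, 0, 0], [0, 0, 0], 0.092], [[0, 0, 0], [0, 0, 0], 0.092], [[0, 0, 0], [0, 0, 0], 0.092], [[0, 0, 0], [0, 0, 0], 0.092], [[0, 0, 0], [0, 0, 0], 0.092]]}}

```text
t: 60.67
ee_pos: [450.6, -350.9, 220.7]
eef_rot: [-0.0, 0.707, 0.707, 0.0]
wrist_force: [-0.5, 0.3, -0.2]
finger_gap: 92.0
grasp_force: 0.0
```

Run:
```python
from mug import *
w=cam('wrist','w20.png');s=find(w,451,-351,40);print(np.round(s,1))
plan(s[1],s[2],9,90);handle(w,s[1],s[2])
t=cam('top','top8.png')
for m in((502,-460),(451,-351),(558,-362)):print(m,np.round(find(t,*m,R=45),1),np.round(find(w,*m,R=45),1))
for m in((691,-123),(707,11)):print('placed',np.round(find(t,*m,R=20,z=172),1))
```

```text
[  73.6  449.5 -354. ]
at [ 450.6 -350.9  220.7] phi 89.99 gap 91.8 gf 0.0 F [0.  0.3 0.2] tilt [0. 0.] t 60.7
  tool shift mm [ -3.1  -1.1 211.7] len 212 turn z rad -0.000
around(0..350) [179, 178, 178, 179, 176, 178, 177, 178, 177, 179, 179, 179, 181, 179, 181, 88, 92, 87, 86, 84, 89, 86, 98, 97, 101, 98, 97, 96, 152, 88, 96, 96, 97, 101, 178, 176]
(502, -460) [  39.3  465.  -431. ] [  69.4  499.5 -464. ]
(451, -351) [  23.5  469.5 -340. ] [  73.6  449.5 -354. ]
(558, -362) [  50.3  580.  -406.5] [  16.1  511.  -400. ]
placed [  29.6  693.5 -122. ]
placed [ 25.7 688.   32.5]
```

{"fn": "move_arm", "kwargs": {"targets": [[[-0.006, -0.001, 0.02], [0, 0, 0], 0.092], [[0, 0, 0.03], [0, 0, 0], 0.092], [[0, 0, 0.03], [0, 0, 0], 0.092], [[0, 0, 0.03], [0, 0, 0], 0.092], [[0, 0, 0.03], [0, 0, 0], 0.092], [[0, 0, 0.03], [0, 0, 0], 0.092], [[0, 0, 0.025], [0, 0, 0], 0.092], [[0, 0, 0.015], [0, 0, 0], 0.092], [[0, 0, 0], [0, 0, 0], 0.092], [[0, 0, 0], [0, 0, 0], 0.092]]}}

```text
t: 61.6
ee_pos: [449.4, -356.9, 10.7]
eef_rot: [-0.0, 0.707, 0.707, -0.0]
wrist_force: [-0.5, -0.4, 0.8]
finger_gap: 92.1
grasp_force: 0.0
```

Run:
```python
from mug import *
w=cam('wrist','w21.png');s=find(w,450,-356,15,1);print(np.round(s,1));plan(s[1],s[2],9,90)
g=cv2.cvtColor(w['color'],cv2.COLOR_RGB2GRAY).astype(np.float32)
for y in range(-366,-346,2):print(y,round(float(score(w,g,450,y)),1),end='; ')
```

```text
[  44.9  450.5 -354.5]
at [ 449.9 -357.3   11.7] phi 90.00 gap 91.7 gf 0.0 F [ 0.5  0.7 -0.4] tilt [ 0.04 -0.04] t 61.6
  tool shift mm [2.8 0.6 2.7] len 4 turn z rad -0.000
-366 -9.1; -364 -6.8; -362 -5.0; -360 -3.4; -358 4.4; -356 20.5; -354 30.1; -352 12.9; -350 17.5; -348 11.6;
```

{"fn": "move_arm", "kwargs": {"targets": [[[0.0015, 0, 0], [0, 0, 0], 0.092], [[0, 0, 0], [0, 0, 0], 0.04], [[0, 0, 0], [0, 0, 0], 0.04], [[0, 0, 0], [0, 0, 0], 0.04], [[0, 0, 0], [0, 0, 0], 0.04], [[0, 0, 0], [0, 0, 0], 0.04], [[0, 0, 0], [0, 0, 0], 0.04], [[0, 0, 0], [0, 0, 0], 0.04], [[0, 0, 0], [0, 0, 0], 0.04], [[0, 0, 0], [0, 0, 0], 0.04]]}}

```text
t: 62.48
ee_pos: [449.7, -355.6, 11.2]
eef_rot: [0.0, 0.707, 0.707, 0.0]
wrist_force: [-0.3, 1.2, 5.7]
finger_gap: 68.4
grasp_force: 30.0
```

Run:
```python
from mug import *
w=cam('wrist','w22.png');s=find(w,450,-356,15,1);print(np.round(s,1));plan(s[1],s[2],9,90)
```

```text
[  28.3  449.5 -354.5]
at [ 449.7 -355.6   11.1] phi 90.00 gap 68.6 gf 30.0 F [-0.1  1.1  5.7] tilt [ 0.02 -0.02] t 62.5
  tool shift mm [ 1.1 -0.2  2.1] len 2 turn z rad 0.000
```

{"fn": "move_arm", "kwargs": {"targets": [[[0, 0, -0.005], [0, 0, 0], 0.04], [[0, 0, -0.015], [0, 0, 0], 0.04], [[0, 0, -0.025], [0, 0, 0], 0.04], [[0, 0, -0.025], [0, 0, 0], 0.04], [[0, 0, -0.025], [0, 0, 0], 0.04], [[0, 0, -0.025], [0, 0, 0], 0.04], [[0, 0, -0.025], [0, 0, 0], 0.04], [[0, 0, -0.025], [0, 0, 0], 0.04], [[0, 0, -0.025], [0, 0, 0], 0.04], [[0, 0, -0.02], [0, 0, 0], 0.04]]}}

```text
t: 63.37
ee_pos: [449.5, -355.4, 227.8]
eef_rot: [0.0, 0.707, 0.707, 0.0]
wrist_force: [0.0, -0.7, -1.0]
finger_gap: 68.6
grasp_force: 30.0
```

Run:
```python
from mug import *
plan(611.3,22,225,83.4)
```

```text
at [ 449.5 -355.4  227.8] phi 90.00 gap 68.6 gf 30.0 F [ 0.  -0.7 -1. ] tilt [ 0.04 -0.04] t 63.4
  tool shift mm [377.4 161.8   2.6] len 411 turn z rad 0.115
```

Carry gently (18 rows) so the mug doesn't slide in the pads.

{"fn": "move_arm", "kwargs": {"targets": [[[0.01, 0.0045, 0], [0, 0, 0], 0.04], [[0.018, 0.0075, 0], [0, 0, 0], 0.04], [[0.022, 0.0095, 0], [0, 0, 0], 0.04], [[0.022, 0.0095, 0], [0, 0, 0], 0.04], [[0.022, 0.0095, 0], [0, 0, 0], 0.04], [[0.022, 0.0095, 0], [0, 0, 0], 0.04], [[0.022, 0.0095, 0], [0, 0, 0], 0.04], [[0.022, 0.0095, 0], [0, 0, 0], 0.04], [[0.022, 0.0095, 0], [0, 0, 0], 0.04], [[0.022, 0.0095, 0], [0, 0, 0], 0.04]]}}

```text
t: 64.2
ee_pos: [537.5, -149.6, 224.5]
eef_rot: [-0.001, 0.707, 0.707, -0.0]
wrist_force: [-0.5, -0.0, -1.1]
finger_gap: 68.3
grasp_force: 30.0
```

{"fn": "move_arm", "kwargs": {"targets": [[[0.022, 0.0095, 0], [0, 0, 0], 0.04], [[0.022, 0.0095, 0], [0, 0, 0], 0.04], [[0.022, 0.0095, 0], [0, 0, 0], 0.04], [[0.022, 0.0095, 0], [0, 0, 0], 0.04], [[0.022, 0.0095, 0], [0, 0, 0], 0.04], [[0.022, 0.0095, 0], [0, 0, 0], 0.04], [[0.022, 0.0095, 0], [0, 0, 0], 0.04], [[0.02, 0.008, 0], [0, 0, 0], 0.04], [[0.0115, 0.0035, 0], [0, 0, 0], 0.04], [[0.01, 0.005, 0], [0, 0, 0.06], 0.04]]}}

```text
t: 65.03
ee_pos: [620.1, 45.5, 224.5]
eef_rot: [-0.001, 0.727, 0.686, -0.001]
wrist_force: [0.1, -0.2, -1.2]
finger_gap: 68.5
grasp_force: 30.0
```

{"fn": "move_arm", "kwargs": {"targets": [[[0, 0, 0], [0, 0, 0.055], 0.04], [[0, 0, 0.02], [0, 0, 0], 0.04], [[0, 0, 0.02], [0, 0, 0], 0.04], [[0, 0, 0.02], [0, 0, 0], 0.04], [[0, 0, 0.02], [0, 0, 0], 0.04], [[0, 0, 0.015], [0, 0, 0], 0.04], [[0, 0, 0.01], [0, 0, 0], 0.04], [[0, 0, 0.003], [0, 0, 0], 0.04], [[0, 0, 0], [0, 0, 0], 0.04], [[0, 0, 0], [0, 0, 0], 0.04]]}}

```text
t: 65.87
ee_pos: [620.8, 44.1, 118.5]
eef_rot: [0.0, 0.747, 0.665, 0.0]
wrist_force: [0.3, 0.7, -1.5]
finger_gap: 68.5
grasp_force: 30.0
```

{"fn": "move_arm", "kwargs": {"targets": [[[-0.007, -0.002, -0.003], [0, 0, 0], 0.04], [[-0.008, -0.003, 0], [0, 0, 0], 0.04], [[-0.008, -0.002, 0], [0, 0, 0], 0.04], [[0, 0, 0.003], [0, 0, 0], 0.04], [[0, 0, 0.002], [0, 0, 0], 0.04], [[0, 0, 0.002], [0, 0, 0], 0.04], [[0, 0, 0.001], [0, 0, 0], 0.04], [[0, 0, 0], [0, 0, 0], 0.04], [[0, 0, 0], [0, 0, 0], 0.04], [[0, 0, 0], [0, 0, 0], 0.04]]}}

```text
t: 66.7
ee_pos: [611.1, 22.1, 113.1]
eef_rot: [0.0, 0.746, 0.665, 0.0]
wrist_force: [-1.9, -0.9, 6.8]
finger_gap: 68.4
grasp_force: 30.0
```

{"fn": "move_arm", "kwargs": {"targets": [[[0, 0, 0], [0, 0, 0], 0.082], [[0, 0, 0], [0, 0, 0], 0.082], [[0, 0, 0], [0, 0, 0], 0.082], [[0, 0, 0], [0, 0, 0], 0.082], [[0, 0, -0.01], [0, 0, 0], 0.082], [[0, 0, -0.03], [0, 0, 0], 0.082], [[0, 0, -0.04], [0, 0, 0], 0.092], [[0, 0, -0.03], [0, 0, 0], 0.092], [[0, 0, 0], [0, 0, 0], 0.092], [[0, 0, 0], [0, 0, 0], 0.092]]}}

```text
t: 67.53
ee_pos: [611.5, 22.0, 224.9]
eef_rot: [0.001, 0.747, 0.665, 0.001]
wrist_force: [0.5, 0.3, -0.9]
finger_gap: 91.9
grasp_force: 0.0
```

Run:
```python
from mug import *
w=cam('wrist','w23.png')
for m in((611,22),(707,11),(691,-123)):print(np.round(find(w,*m,20,2,172),1))
plan(499.5,-466,222,90)
```

```text
[ 94.1 611.   23.5]
[6.18e+01 7.11e+02 5.00e-01]
[  24.2  702.5 -109.5]
at [610.9  22.  222.9] phi 83.41 gap 91.9 gf 0.0 F [-0.5 -0.4 -0.4] tilt [0.02 0.  ] t 67.6
  tool shift mm [-497.6  -54.6    0.9] len 501 turn z rad -0.115
```

{"fn": "move_arm", "kwargs": {"targets": [[[-0.0293, -0.0032, 0], [0, 0, 0], 0.092], [[-0.0293, -0.0032, 0], [0, 0, 0], 0.092], [[-0.0293, -0.0032, 0], [0, 0, 0], 0.092], [[-0.0293, -0.0032, 0], [0, 0, 0], 0.092], [[-0.0293, -0.0032, 0], [0, 0, 0], 0.092], [[-0.0293, -0.0032, 0], [0, 0, 0], 0.092], [[-0.0293, -0.0032, 0], [0, 0, 0], 0.092], [[-0.0293, -0.0032, 0], [0, 0, 0], 0.092], [[-0.0293, -0.0032, 0], [0, 0, 0], 0.092], [[-0.0293, -0.0032, 0], [0, 0, 0], 0.092]]}}

```text
t: 68.42
ee_pos: [544.5, -266.5, 221.1]
eef_rot: [-0.001, 0.747, 0.665, -0.0]
wrist_force: [1.1, -0.1, -0.1]
finger_gap: 92.2
grasp_force: 0.0
```

{"fn": "move_arm", "kwargs": {"targets": [[[-0.0293, -0.0032, 0], [0, 0, 0], 0.092], [[-0.0293, -0.0032, 0], [0, 0, 0], 0.092], [[-0.0293, -0.0032, 0], [0, 0, 0], 0.092], [[-0.0293, -0.0032, 0], [0, 0, 0], 0.092], [[-0.0293, -0.0032, 0], [0, 0, 0], 0.092], [[-0.0293, -0.0032, 0], [0, 0, 0], 0.092], [[-0.0293, -0.0032, 0], [0, 0, 0], 0.092], [[0, 0, 0], [0, 0, -0.115], 0.092], [[0, 0, 0], [0, 0, 0], 0.092], [[0, 0, 0], [0, 0, 0], 0.092]]}}

```text
t: 69.25
ee_pos: [499.5, -466.1, 221.2]
eef_rot: [-0.001, 0.708, 0.706, 0.0]
wrist_force: [0.7, -0.3, 1.3]
finger_gap: 92.0
grasp_force: 0.0
```

Run:
```python
from mug import *
w=cam('wrist','w24.png');s=find(w,500,-464,40);print(np.round(s,1))
plan(s[1],s[2],9,90);handle(w,s[1],s[2])
```

```text
[  32.7  504.  -453. ]
at [ 499.8 -465.8  221.8] phi 89.84 gap 92.0 gf 0.0 F [ 0.   0.4 -1.1] tilt [-0.06  0.07] t 69.3
  tool shift mm [ 12.5   4.3 212.8] len 213 turn z rad -0.003
around(0..350) [188, 188, 189, 187, 187, 186, 184, 185, 185, 184, 183, 184, 183, 155, 103, 102, 103, 106, 105, 105, 107, 104, 111, 91, 99, 102, 100, 101, 97, 100, 141, 105, 143, 190, 190, 189]
```

Run:
```python
from mug import *
w=cam('wrist','w25.png')
h=cv2.cvtColor(w['color'],cv2.COLOR_RGB2HSV);S=h[...,1];V=h[...,2]
q=w2px(w,[[500,-464,70],[500,-464,0]]).round();print(q)
p=ringpx(w,500,-464,33,70);print('rim px bbox',p.min(0),p.max(0))
m=((S<30)&(V>60)).astype(np.uint8)*255
roi=m[80:330,150:420]
for v in range(90,300,12):print(v,''.join('#' if m[v,u] else '.' for u in range(150,420,4)))
```

```text
[[283. 191.]
 [283. 181.]]
rim px bbox [255.49497888 162.85007523] [310.61127195 216.96877669]
90 ....................................................................
102 ....................................................................
114 ....................................................................
126 ....................................................................
138 ....................................................................
150 ....................................................................
162 ....................................................................
174 ....................................................................
186 ...........................#........................................
198 ....#...........................#...................................
210 ....................................................................
222 ....................................................................
234 ....................................................................
246 .........####........................................#####..........
258 .......####............................................######.......
270 ....######...............................................######.....
282 ..#####....................................................#######..
294 ######.......................................................#######
```

Run:
```python
from mug import *
w=load('wrist');g=cv2.cvtColor(w['color'],cv2.COLOR_RGB2GRAY)
for v in range(130,236,6):print(v,' '.join('%3d'%g[v,u] for u in range(226,344,5)))
print(px2w(w,282,190,70))
gb=cv2.GaussianBlur(g,(5,5),0)
print(cv2.HoughCircles(gb[110:250,200:370],cv2.HOUGH_GRADIENT,1,15,param1=80,param2=15,minRadius=22,maxRadius=34))
```

```text
130 106 105 107 105 103 139 184 185 183 184 183 186 184 186 186 186 182 184 182 185 184 182 180 181
136 103 101 103 102 100 100 182 183 181 180 184 186 183 186 184 187 185 182 184 184 182 184 183 184
142 104 104 102 100 101 104  94 181 182 185 185 185 181 184 184 182 185 184 185 184 182 182 182 184
148  98 103 104 102  99 101 105 137 184 179 183 183 184 182 186 185 186 183 185 184 186 186 185 186
154 104 105 103 104 101 103 103 105 184 183 186 185 183 188 185 184 188 184 184 187 186 185 183 181
160 108 105 106 103 102 103 104 104 101 188 194 189 179 165 169 184 186 185 184 186 186 185 190 185
166 105 106 101 105 102 104 105 105  79 122 112 115 115 152 205 135 189 188 189 187 189 186 186 185
172 109 104 103 105 105 107 102  76 111 120 119 120 120 121 117 172 183 188 187 189 191 187 187 188
178 107 107 105 108 106 102 111  79 118 118 120 118 118 119 120 119 181 188 190 190 189 189 190 191
184 105 107 105 105 101 105 117  68 122 120 120 116 117 117 118 122  69 187 189 191 190 188 187 185
190 108 110 110 107 108 103 121  73 120 116 123 119 116 118 120 123  67 131 192 190 189 192 190 189
196 106 110 110 110 106 104 122  72  69 116 119 121 120 118 121  75 144 104 191 192 195 189 192 191
202 106 109 109 108 108 104 106  73  78  79  96 124 106  77 193 177 198 106 100 193 193 190 191 192
208 107 110 107 108 107 104 104 108  81  83  83  85  85  85  82 199 104 107 106 193 192 191 188 189
214 107 106 103 103 107 102 105 106 107 124  82  82  78 101 114 106 105 106 109 146 193 193 193 191
220 107 109 107 107 104 104 106 103 105 106 105 108  96 108 105 106 102 107 107 106 191 193 192 195
226 109 106 104 105 106 108 107 106 106 106 103 112  96 106 107 107 107 108 107 111 192 191 195 194
232 103 108 105 104 103 107 107 103 105 105 105 110  88 105 105 104 107 107 109 109  98 194 193 192
[ 498.74866542 -463.31149303   70.        ]
[[[82.5 79.5 25.2]]]
```

{"fn": "move_arm", "kwargs": {"targets": [[[0.001, 0, 0.02], [0, 0, 0], 0.092], [[0, 0, 0.03], [0, 0, 0], 0.092], [[0, 0, 0.03], [0, 0, 0], 0.092], [[0, 0, 0.03], [0, 0, 0], 0.092], [[0, 0, 0.03], [0, 0, 0], 0.092], [[0, 0, 0.03], [0, 0, 0], 0.092], [[0, 0, 0.025], [0, 0, 0], 0.092], [[0, 0, 0.015], [0, 0, 0], 0.092], [[0, 0, 0], [0, 0, 0], 0.092], [[0, 0, 0], [0, 0, 0], 0.092]]}}

```text
t: 70.18
ee_pos: [500.0, -464.8, 12.8]
eef_rot: [-0.0, 0.707, 0.707, 0.0]
wrist_force: [0.6, -0.3, 0.0]
finger_gap: 91.8
grasp_force: 0.0
```

{"fn": "move_arm", "kwargs": {"targets": [[[0, 0, 0], [0, 0, 0], 0.04], [[0, 0, 0], [0, 0, 0], 0.04], [[0, 0, 0], [0, 0, 0], 0.04], [[0, 0, 0], [0, 0, 0], 0.04], [[0, 0, 0], [0, 0, 0], 0.04], [[0, 0, 0], [0, 0, 0], 0.04], [[0, 0, 0], [0, 0, 0], 0.04], [[0, 0, 0], [0, 0, 0], 0.04], [[0, 0, 0], [0, 0, 0], 0.04], [[0, 0, 0], [0, 0, 0], 0.04]]}}

```text
t: 71.02
ee_pos: [500.0, -465.8, 13.6]
eef_rot: [0.0, 0.707, 0.707, 0.0]
wrist_force: [-1.0, 1.7, 6.2]
finger_gap: 66.2
grasp_force: 30.0
```

Run:
```python
from mug import *
w=cam('wrist','w26.png');g=cv2.cvtColor(w['color'],cv2.COLOR_RGB2GRAY)
plan(500,-464,9,90)
p=ringpx(w,500,-465.8,34,70);print('expected rim bbox',p.min(0).round(),p.max(0).round())
for u in(260,281,300):print(u,[int(x) for x in g[150:330:4,u]])
for v in(200,215,230,245):print(v,[int(x) for x in g[v,200:364:4]])
```

```text
at [ 500.  -465.8   13.6] phi 90.00 gap 66.4 gf 30.0 F [-0.1  1.7  7. ] tilt [ 0.04 -0.04] t 71.1
  tool shift mm [ 1.8 -0.   4.6] len 5 turn z rad -0.000
expected rim bbox [220. 212.] [346. 327.]
260 [189, 188, 186, 190, 187, 105, 106, 103, 106, 101, 101, 82, 83, 89, 85, 84, 113, 118, 122, 125, 120, 122, 120, 119, 122, 119, 120, 120, 93, 87, 87, 86, 84, 85, 77, 82, 82, 81, 88, 82, 82, 84, 122, 20, 40]
281 [189, 189, 185, 187, 189, 188, 187, 189, 190, 192, 191, 144, 82, 89, 87, 108, 118, 119, 124, 120, 121, 120, 121, 120, 120, 119, 121, 121, 119, 121, 86, 83, 86, 84, 86, 90, 84, 88, 87, 75, 104, 86, 85, 23, 36]
300 [189, 187, 189, 192, 185, 186, 190, 186, 192, 192, 169, 168, 170, 172, 173, 174, 231, 115, 121, 122, 121, 121, 118, 122, 119, 120, 119, 119, 118, 84, 83, 82, 85, 85, 86, 84, 81, 87, 85, 82, 83, 85, 108, 23, 38]
200 [110, 109, 107, 107, 108, 106, 104, 109, 107, 105, 105, 102, 100, 82, 81, 84, 85, 88, 87, 86, 87, 141, 186, 182, 179, 175, 164, 154, 146, 124, 189, 193, 192, 193, 194, 193, 192, 191, 192, 194, 193]
215 [111, 107, 107, 107, 106, 107, 110, 109, 105, 107, 79, 84, 82, 81, 87, 127, 124, 119, 122, 114, 112, 113, 117, 115, 120, 218, 228, 184, 157, 146, 135, 121, 197, 193, 190, 194, 192, 192, 193, 193, 190]
230 [110, 108, 108, 104, 107, 106, 109, 108, 95, 108, 122, 122, 122, 122, 123, 120, 122, 119, 121, 123, 119, 122, 125, 118, 120, 121, 121, 123, 119, 119, 121, 204, 222, 101, 193, 194, 195, 194, 197, 192, 194]
245 [109, 110, 69, 71, 75, 72, 65, 119, 72, 73, 71, 75, 126, 124, 122, 121, 119, 117, 120, 121, 120, 118, 119, 119, 122, 124, 118, 120, 119, 119, 94, 76, 75, 72, 213, 198, 164, 164, 164, 165, 194]
```

{"fn": "move_arm", "kwargs": {"targets": [[[0, 0, 0], [0, 0, 0], 0.088], [[0, 0, 0], [0, 0, 0], 0.088], [[0, 0, 0], [0, 0, 0], 0.088], [[0.004, 0, 0.002], [0, 0, 0], 0.088], [[0, 0, 0], [0, 0, 0], 0.04], [[0, 0, 0], [0, 0, 0], 0.04], [[0, 0, 0], [0, 0, 0], 0.04], [[0, 0, 0], [0, 0, 0], 0.04], [[0, 0, 0], [0, 0, 0], 0.04], [[0, 0, 0], [0, 0, 0], 0.04]]}}

```text
t: 71.9
ee_pos: [499.8, -461.6, 10.8]
eef_rot: [-0.0, 0.707, 0.707, 0.0]
wrist_force: [0.3, 0.3, 0.3]
finger_gap: 65.7
grasp_force: 30.0
```

{"fn": "move_arm", "kwargs": {"targets": [[[0, 0, 0], [0, 0, 0], 0.04], [[0, 0, 0], [0, 0, 0], 0.04], [[0, 0, 0], [0, 0, 0], 0.04], [[0, 0, 0], [0, 0, 0], 0.04], [[0, 0, 0], [0, 0, 0], 0.04], [[0, 0, 0], [0, 0, 0], 0.04], [[0, 0, 0], [0, 0, 0], 0.04], [[0, 0, 0], [0, 0, 0], 0.04], [[0, 0, 0], [0, 0, 0], 0.04], [[0, 0, 0], [0, 0, 0], 0.04]]}}

```text
t: 72.73
ee_pos: [499.8, -461.6, 10.8]
eef_rot: [0.0, 0.707, 0.707, 0.0]
wrist_force: [0.9, 0.3, -0.5]
finger_gap: 65.9
grasp_force: 30.0
```

{"fn": "move_arm", "kwargs": {"targets": [[[0, 0, -0.005], [0, 0, 0], 0.04], [[0, 0, -0.015], [0, 0, 0], 0.04], [[0, 0, -0.025], [0, 0, 0], 0.04], [[0, 0, -0.025], [0, 0, 0], 0.04], [[0, 0, -0.025], [0, 0, 0], 0.04], [[0, 0, -0.025], [0, 0, 0], 0.04], [[0, 0, -0.025], [0, 0, 0], 0.04], [[0, 0, -0.025], [0, 0, 0], 0.04], [[0, 0, -0.025], [0, 0, 0], 0.04], [[0, 0, -0.02], [0, 0, 0], 0.04]]}}

```text
t: 73.57
ee_pos: [499.7, -461.6, 228.2]
eef_rot: [0.001, 0.707, 0.707, -0.0]
wrist_force: [0.7, -0.4, -0.7]
finger_gap: 66.0
grasp_force: 30.0
```

{"fn": "move_arm", "kwargs": {"targets": [[[0.01, 0.0027, 0], [0, 0, 0], 0.04], [[0.02, 0.0054, 0], [0, 0, 0], 0.04], [[0.02, 0.0054, 0], [0, 0, 0], 0.04], [[0.02, 0.0054, 0], [0, 0, 0], 0.04], [[0.02, 0.0054, 0], [0, 0, 0], 0.04], [[0.02, 0.0054, 0], [0, 0, 0], 0.04], [[0.02, 0.0054, 0], [0, 0, 0], 0.04], [[0.02, 0.0054, 0], [0, 0, 0], 0.04], [[0.02, 0.0054, 0], [0, 0, 0], 0.04], [[0.02, 0.0054, 0], [0, 0, 0], 0.04]]}}

```text
t: 74.4
ee_pos: [550.8, -269.8, 224.7]
eef_rot: [-0.001, 0.707, 0.707, -0.0]
wrist_force: [-0.8, -0.1, -1.2]
finger_gap: 66.0
grasp_force: 30.0
```

{"fn": "move_arm", "kwargs": {"targets": [[[0.02, 0.0054, 0], [0, 0, 0], 0.04], [[0.02, 0.0054, 0], [0, 0, 0], 0.04], [[0.02, 0.0054, 0], [0, 0, 0], 0.04], [[0.02, 0.0054, 0], [0, 0, 0], 0.04], [[0.02, 0.0054, 0], [0, 0, 0], 0.04], [[0.02, 0.0054, 0], [0, 0, 0], 0.04], [[0.02, 0.0054, 0], [0, 0, 0], 0.04], [[0.02, 0.0054, 0], [0, 0, 0], 0.04], [[0.01, 0.0027, 0], [0, 0, 0.06], 0.04], [[0, 0, 0], [0, 0, 0.055], 0.04]]}}

```text
t: 75.23
ee_pos: [596.8, -98.8, 224.6]
eef_rot: [-0.001, 0.747, 0.665, -0.0]
wrist_force: [0.6, -1.1, -1.1]
finger_gap: 66.4
grasp_force: 30.0
```

Run:
```python
from mug import *
plan(597.3,-101,118,83.4)
w=cam('wrist','w27.png')
for m in((611,22),(707,11)):print(np.round(find(w,*m,20,2,172),1))
```

```text
at [596.8 -98.8 224.6] phi 83.40 gap 66.4 gf 30.0 F [ 0.6 -1.1 -1.1] tilt [-0.08  0.04] t 75.2
  tool shift mm [ -2.2   0.9 106.6] len 107 turn z rad -0.000
[111.7 611.   23.5]
[ 58.  705.5  21.5]
```

{"fn": "move_arm", "kwargs": {"targets": [[[0, 0, 0], [0, 0, 0], 0.04], [[0, 0, 0.02], [0, 0, 0], 0.04], [[0, 0, 0.02], [0, 0, 0], 0.04], [[0, 0, 0.02], [0, 0, 0], 0.04], [[0, 0, 0.02], [0, 0, 0], 0.04], [[0, 0, 0.015], [0, 0, 0], 0.04], [[0, 0, 0.009], [0, 0, 0], 0.04], [[0, 0, 0.003], [0, 0, 0], 0.04], [[0, 0, 0], [0, 0, 0], 0.04], [[0, 0, 0], [0, 0, 0], 0.04]]}}

```text
t: 76.12
ee_pos: [597.2, -101.7, 119.6]
eef_rot: [0.0, 0.746, 0.665, 0.0]
wrist_force: [0.1, -0.5, -1.4]
finger_gap: 65.8
grasp_force: 30.0
```

{"fn": "move_arm", "kwargs": {"targets": [[[0, 0, 0.001], [0, 0, 0], 0.04], [[0, 0, 0.001], [0, 0, 0], 0.04], [[0, 0, 0.001], [0, 0, 0], 0.04], [[0, 0, 0.001], [0, 0, 0], 0.04], [[0, 0, 0], [0, 0, 0], 0.04], [[0, 0, 0], [0, 0, 0], 0.04], [[0, 0, 0], [0, 0, 0], 0.04], [[0, 0, 0], [0, 0, 0], 0.04], [[0, 0, 0], [0, 0, 0], 0.04], [[0, 0, 0], [0, 0, 0], 0.04]]}}

```text
t: 76.95
ee_pos: [597.0, -101.6, 114.8]
eef_rot: [0.0, 0.747, 0.665, 0.0]
wrist_force: [-0.8, -0.5, -1.0]
finger_gap: 66.0
grasp_force: 30.0
```

{"fn": "move_arm", "kwargs": {"targets": [[[0, 0, 0.001], [0, 0, 0], 0.04], [[0, 0, 0.001], [0, 0, 0], 0.04], [[0, 0, 0], [0, 0, 0], 0.04], [[0, 0, 0], [0, 0, 0], 0.04], [[0, 0, 0.001], [0, 0, 0], 0.04], [[0, 0, 0], [0, 0, 0], 0.04], [[0, 0, 0], [0, 0, 0], 0.04], [[0, 0, 0], [0, 0, 0], 0.04], [[0, 0, 0], [0, 0, 0], 0.04], [[0, 0, 0], [0, 0, 0], 0.04]]}}

```text
t: 77.78
ee_pos: [597.0, -101.6, 112.7]
eef_rot: [0.0, 0.747, 0.665, 0.0]
wrist_force: [-2.0, 1.8, 7.7]
finger_gap: 66.0
grasp_force: 30.0
```

{"fn": "move_arm", "kwargs": {"targets": [[[0, 0, 0], [0, 0, 0], 0.082], [[0, 0, 0], [0, 0, 0], 0.082], [[0, 0, 0], [0, 0, 0], 0.082], [[0, 0, 0], [0, 0, 0], 0.082], [[0, 0, -0.01], [0, 0, 0], 0.082], [[0, 0, -0.03], [0, 0, 0], 0.082], [[0, 0, -0.04], [0, 0, 0], 0.092], [[0, 0, -0.04], [0, 0, 0], 0.092], [[0, 0, -0.04], [0, 0, 0], 0.092], [[0, 0, -0.04], [0, 0, 0], 0.092]]}}

```text
t: 78.62
ee_pos: [596.4, -101.4, 314.8]
eef_rot: [0.0, 0.747, 0.665, 0.0]
wrist_force: [0.4, 0.5, 0.0]
finger_gap: 91.8
grasp_force: 0.0
```

{"fn": "move_arm", "kwargs": {"targets": [[[-0.02, 0, -0.03], [0, 0, 0], 0.092], [[-0.02, 0, -0.03], [0, 0, 0], 0.092], [[-0.02, 0.0, -0.03], [0, 0, 0], 0.092], [[-0.02, 0, 0], [0, 0, 0], 0.092], [[0, 0, 0], [0, 0, 0], 0.092], [[0, 0, 0], [0, 0, 0], 0.092], [[0, 0, 0], [0, 0, 0], 0.092], [[0, 0, 0], [0, 0, 0], 0.092], [[0, 0, 0], [0, 0, 0], 0.092], [[0, 0, 0], [0, 0, 0], 0.092]]}}

```text
t: 79.45
ee_pos: [587.8, -180.3, 401.6]
eef_rot: [-0.0, 0.746, 0.666, -0.0]
wrist_force: [0.1, 0.0, 0.3]
finger_gap: 92.2
grasp_force: 0.0
```

Run:
```python
from mug import *
s,p,r=st();print(p.round(1))
w=cam('wrist','w28.png');t=cam('top','top9.png');sc=cam('scene','sc9.png')
g0=np.array([652,-45]);xd=np.array([.9936,-.113]);yd=np.array([.113,.9936])
for m in((611,22),(707,11),(691,-123),(597,-101)):
  for n,c in(('w',w),('t',t)):
    f=find(c,*m,20,2,172);d=np.array(f[1:])-g0;print(n,np.round(f,1),'grate xy',(d@xd).round(),(d@yd).round())
```

```text
[ 587.8 -180.3  401.6]
w [ 73.  611.   23.5] grate xy -48.0 63.0
t [ 35.7 613.5  25.5] grate xy -46.0 66.0
w [ 39.8 727.5 -10. ] grate xy 71.0 43.0
t [ 26.3 690.   31. ] grate xy 29.0 80.0
w [  83.8  691.  -123. ] grate xy 48.0 -73.0
t [  27.5  693.5 -122.5] grate xy 50.0 -72.0
w [  85.   596.5 -103.5] grate xy -49.0 -64.0
t [  23.3  599.5 -104.5] grate xy -45.0 -65.0
```

Run:
```python
from mug import *
w=load('wrist');t=load('top');sc=load('scene')
for n,c in(('w',w),('t',t),('w23',None)):
  if c is None: continue
  g=cv2.cvtColor(c['color'],cv2.COLOR_RGB2GRAY).astype(np.float32)
  L=sorted(((score(c,g,x,y,172),x,y) for x in range(640,790,3) for y in range(-50,90,3)),reverse=True)[:6];print(n,np.round(L,1).tolist())
  L=sorted(((score(c,g,x,y,70),x,y) for x in range(640,900,4) for y in range(-60,160,4)),reverse=True)[:3];print(n,'table',np.round(L,1).tolist())
print(w2px(w,[[707,12,172],[707,12,102]]),w2px(t,[[707,12,172]]))
g=cv2.cvtColor(w['color'],cv2.COLOR_RGB2GRAY)
u,v=w2px(w,[[707,12,172]])[0].astype(int)
for y in range(v-45,v+60,6):
  if 0<=y<420:print(y,' '.join('%3d'%g[y,x] for x in range(u-50,min(u+55,560),5)))
```

```text
w [[76.3, 670.0, -29.0], [53.9, 730.0, -47.0], [48.7, 730.0, -50.0], [47.9, 733.0, -47.0], [44.3, 733.0, -50.0], [41.7, 730.0, -44.0]]
w table [[43.2, 780.0, -16.0], [40.3, 780.0, -12.0], [39.6, 756.0, -28.0]]
t [[39.8, 676.0, 34.0], [37.1, 676.0, 31.0], [36.4, 676.0, 19.0], [35.4, 673.0, 34.0], [34.9, 676.0, 16.0], [34.8, 679.0, 19.0]]
t table [[39.4, 700.0, 32.0], [37.8, 700.0, 28.0], [35.8, 700.0, 44.0]]
[[359.31764875  19.63973374]
 [347.88737752  35.55142029]] [[243.86709309 145.22830424]]
4 137 136 130 134 132 133 136 132 128 131 135 135 134 128  18  58 173 166 170 171 167
10 143  99  92 139 100  94 140 118  91 135 139  88 138 137  79  57 168 168 171 171 170
16 144  61  60  60  56  57  56  61  59  60  61  57  60  66  55  59 169 170 171 170 171
22 121  61  64  62  63  62  65 132 138 135 139 136 141 142 139  55 170 152 132 123 117
28  67  37  61  46  34  58  61  57  55 136 140 131 137 133 125  53 167 171 167 167 166
34  35  30  37 207 103  59  70 191  29  32  79  77  80  77  53  52 167 170 166 168 168
40  15  55  63  61  63  62  63  67  69  39  24  25  31  27  34  72 141 170 170 168 168
46  30  62  60  68  72  62  64  65  65 147  55 122 139 139  42  75  95 169 171 167 169
52 205 119 117 114 117 116 120  68  66  65  54  36  81  81  51  97  95 157 169 172 171
58 174 118 118 120 118 120 118 103  69  86 133  61  60  54  59  97  94  88 174 174 169
64 176 117 119 117 117 118 117 120  66 118  79  62  81 141  60  94  95 131 173 176 170
70 197 120 122 118 118 118 115 118  60 168  34  31  33 124  57  97  96 143 176 171 174
76  68 164 116 119 118 121 118 121 170  61  69  65  67  63  65 100 100 185 177 173 176
```

Run:
```python
from mug import *
w=load('wrist');t=load('top');sc=load('scene')
for z in(160,166,172,178,184):print(z,'B',np.round(find(w,670,-29,10,1,z),1),'D ref',np.round(find(w,611,23.5,10,1,z),1))
print('top',np.round(find(t,670,-29,12,1,172),1),'scene',[np.round(find(sc,*m,14,1,172),1).tolist() for m in((670,-29),(611,23),(691,-123),(597,-102))])
from fit import cartmask,fitcart
# closed rod in top & wrist
print('rod px top',w2px(t,[[478.5,-41,118]]),w2px(w,[[508,-44,118],[449,-38,118]]))
g=cv2.cvtColor(w['color'],cv2.COLOR_RGB2GRAY)
u,v=w2px(w,[[478.5,-41,118]])[0];print(u,v)
u,v=int(u),int(v)
for y in range(v-30,v+31,5):print(y,' '.join('%3d'%g[y,x] for x in range(max(u-40,0),u+45,5)))
```

```text
160 B [ 85.  672.5 -28. ] D ref [ 65.5 611.   26. ]
166 B [ 94.9 671.5 -29. ] D ref [ 72.8 611.   25. ]
172 B [ 91.5 671.  -29.5] D ref [ 73.  611.   23.5]
178 B [ 75.1 670.  -30.5] D ref [ 61.4 611.   22. ]
184 B [ 47.5 668.5 -33. ] D ref [ 42.7 610.5  21.5]
top [ 28.8 673.  -28. ] scene [[39.7, 672.5, -28.0], [62.2, 610.5, 25.5], [37.8, 693.5, -121.5], [41.4, 597.0, -102.5]]
rod px top [[262.65164434 232.62639909]] [[219.61854864  91.14603372]
 [180.1165508   91.6041043 ]]
199.87501420408756 91.38132866304383
61 170 133 177 178  86  79 173 190 191 188 169 145 118  82  87  80  86
66 170 157 180 175  92  80 182 193 198 192 173 145 123  79  84  79  81
71 169 174 170 177  97  82 168 193 190 187 172 148 123  83  83  82  85
76 170 167 135 179 101  71 171 193 195 189 173 154 124  87  82  81  86
81 167 168 118 177 116  64 157 192 195 190 173 152 119  84  87  78  84
86 165 173 132 177 133  50 124 190 197 190 172 155 119  82  86  84  84
91 166 164 162 177  47  48  40  42  40  43  39  38  38  85  87  80  85
96 166 168 170 167 101  19  49  91  94  90  85  29  99  82  80  82  81
101 167 169 168 133 167  54  87 195 198 195 175 152 106  87  76  83  83
106 168 170 169 119 176  74  78 194 198 191 179 151 106  84  74  81  81
111 170 169 167 136 177  93  76 195 197 194 178 151 109  89  69  83  83
116 167 166 166 167 177 108  64 190  97 105 107 102 112  90  69  82  80
121 167 170 169 173 169  70  60 140 141 139 138 141 115  80  65  81  81
```

Run:
```python
from fit import *
t=load('top')
for thr in(15,17,19):
  m=cartmask(t,thr);print(np.round(fitcart(t,m,450,401,np.radians(52.6),42),2))
print(ctrl.observe()['t'])
```

```text
[447.31 412.16  51.51   0.58]
[450.22 412.23  51.37   0.69]
[449.95 410.14  51.32   0.72]
79.6
```

```bash
python3 -c "
from plant import ctrl
print(ctrl.finish_job())"
```

```text
the job is handed in; nothing more can be done
None
```

I handed the job in at about 80 s of the 210 s; no verdict came back. The spent cartridge is in the free berth, the clamp is closed against its stop on the fresh cartridge (I didn't measure its stem at the seat), and all four mugs stand upright on the grate, one about 55 mm from where I set it, either knocked or bumped.

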